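# Copy the slant of a finished brace to the next one with a sliding bevel

## Task

Take the loose wooden offcut out of the corner of the finished brace and put it down on open bench, well away from where it lay. Set the sliding bevel flat on the bench in that corner, stock flush along the rail and blade flush along the slanting strut, and snap its lock lever down there. Then carry the locked bevel to the same corner of the unfinished brace, use it to swing the loose strut to the same slant, and leave the bevel lying there locked, flush with rail and strut; leave the other things on the bench where they are.

Things in the scene. Friction and masses are not known exactly. Their poses are not given: they have to be found in the camera images.
- frame_done: Rail of the finished brace: flat pale batten screwed to the bench, 215 long, 30 wide, 10 high. Origin on the bench under the middle of the lap with its strut; x along the rail (wood x=-50..165), y across it into the corner, z up. The stock goes against its inner edge, the face y=+15. Both rails are parallel and point the same way; which brace is on the left varies.
- strut_done: Fixed strut of the finished brace: pale batten 28 wide lying across its rail at heights 10 to 26 (packing strip below x=161..183), steel plate with four screws over the joint. Origin as frame_done's; x along it (wood x=-45..185), 64 to 80 degrees anticlockwise (from above) from the rail's x. The blade goes against its inner edge, the face y=-14, in the corner between it and the rail's +x side.
- frame_new: Rail of the unfinished brace, screwed to the bench: same shape, size and axes as frame_done, parallel to it.
- strut_new (a joint): Loose strut of the unfinished brace, shaped like strut_done, held at the lap by one round screw on which it swings level. Value: angle in rad from the rail's x to the strut, anticlockwise from above; 0.88 to 0.98 at the start (more shut than wanted), range 0 to 2.2. Takes about 0.15 N m to turn and stays where it is left.
- strut_new_mark (a point): Point on top of the loose strut (height 26), on its centreline, 100 from the screw; x along the strut away from the rail, y across it (inner edge at y=-14).
- bevel: Sliding bevel flat on the bench, 0.38 kg. Stock: black bar with bright ends, 21 wide, 28 high, 115 from pivot axis to butt. Origin under the pivot axis; x along the stock to the butt, faces y=+-10.5. Nothing sticks out at x=60..113: grip it across there, by its upper half beside a rail. Flush in a corner, the pivot axis is 10.5 from the rail's edge, 12.5 from the strut's.
- bevel_blade (a joint): Round-ended steel blade, 25 wide, 4 thick, at heights 13 to 17: passes over rails, meets struts. Value: angle in rad from the stock's x to the blade's front, anticlockwise from above; 1.45 to 1.68 at the start, range 0 to 2.3. Lever up, it turns at 0.03 N m and, pushed at a strut until it stops, swings itself flush, as it reaches past the pivot both ways; locked it holds firm enough to push the loose strut round.
- blade_front (a point): Front end of the blade on its centreline, 97.5 from the pivot; x along the blade. The other end reaches 78.5 behind the pivot.
- bevel_lever (a joint): Lock lever on the stock, bright metal, 54 long, 12 wide, 6 thick, hinged across the stock above the pivot at height 34.5. Value in rad: 0 = raised 0.9 rad, leaning towards the butt (unlocked; 0 to 0.12 at the start); 0.9 = shut, lying along the stock, top at height 37.5. Pressed straight down it gives way at a few newtons, stiffest half way, then snaps over and stays shut.
- lever_end (a point): End of the lock lever on its centreline, 50 from its hinge.
- offcut: Pine offcut 45 x 90 x 36 (x, y, z), 0.07 kg, lying in the corner of the finished brace where the stock must go. Origin at the centre of its underside.
- tape_measure: Bystander: yellow tape measure 38 x 72 x 68, origin under its middle.
- glue_bottle: Bystander: white glue bottle, 46 across, 130 high, origin under its middle.
- screwdriver: Bystander: red-handled screwdriver, 200 long along its y, origin under its middle.
Things that resemble listed ones, but are neither listed nor needed, are in the scene too. Leave any red look-alike of the bevel alone.

How it is judged:
By the outcome, as a careful person would: the job done as asked, in the order asked, and still so for the second after the job is handed in, with the robot touching nothing.
It also fails if it takes over 69 s, if anything falls off the work surface, if the arm or the gripper's body presses on something with over 40 N, if the wrist force passes 120 N, or if a joint passes its speed limit or range.

## Robot

A 7-joint arm with a two-finger parallel gripper is mounted at the origin on the work surface; the furniture and walls round the work are solid. World frame = base frame: x ahead of the robot, y to its left, z up, the work surface at z = 0. Lengths are in m, angles in rad, forces in N, time in s.
With the tool pointing down it reaches from about 0.4 to 0.75 m from the base axis. Payload 19.5 kg.
Tool frame: the origin (TCP) lies at the very end of the fingers, on their centre line; the grasp point (between the pads) lies 19 mm behind it; z points along the fingers, x is the direction in which the jaws open and shut, and the axes are right-handed (so a half turn about z gives the same grasp; the last joint's range is limited). The gripper opens to 85 mm and grips with 20 to 120 N. Pads are 22 mm wide; open, the fingers measure 114 mm over their backs; the gripper's body (76 mm by 85 mm) begins 54 mm behind the grasp point. The pads swing forward as they close: fully open they stand 13 mm farther back than shut.
Start: joints at [1.103, 0.707, -0.028, 1.485, 0.022, 0.951, -0.075], TCP at [0.237, -0.524, 0.231] pointing down, gripper open.
Joint ranges: [-2.71, 2.71], [-0.32, 2.16], [-1.57, 1.52], [0, 2.45], [-1.46, 4.6], [0, 2.02], [-2.83, 2.83]. Speed limits (rad/s): [1.89, 1.89, 2.57, 2.57, 3.01, 3.01, 3.01].

## Interface

Orientations are given as a rotation vector (axis times angle).
In Python, from cell import bot gives the robot as it stands. The module is installed in compiled form; this text tells all that it offers.
- The arm moves only by the tool send_rows, never from a script. Its argument "plan" is a list of rows, each an object with "fingers": the opening, from -1 (shut) to 1 (fully open); "dp": the shift along the tool's x, y, z in cm, a list of three; "turn": the turn, a rotation vector about the tool's x, y, z in degrees, a list of three. A call has 1 to 5 rows; each row is the pose to reach, as a shift and turn from the pose commanded when the call began, along the tool's axes at that moment; what a row does not reach only later rows make up. A row lasts 1/8 s, in which the tool goes at most 62.5 mm and 10.7 degrees, less where a joint would pass 70% of its speed; a pose out of reach is approached as far as the arm can. A call with a gripper value outside its range is refused whole. The fingers move at their own pace and stop on an object; "grip_force" is the grip in N (left out, the last holds). Time passes only in rows, so rows that repeat a pose let the fingers close. It gives the time, the measured TCP pose, the force and the opening at its end, in the units of the state.
- bot.observe(): the state, without advancing time (a new reading comes with each control period).
- bot.snapshot(name): name is "scene" or "side" or "wrist"; returns the picture (480x640x3 uint8, red, green, blue); there is no depth.
- bot.camera_params(name): a dict with "mtx" (3x3 intrinsics, pixels), "extrinsics" (4x4, takes a point from world to camera coordinates). Camera axes: x right, y down, z forward; pixel columns grow to the right and rows downward; lengths in m; the calibration is good to about 2 mm. The wrist camera is an equidistant fisheye: a pixel r from the principal point sees the ray r / f radians off the axis. A picture is of the moment at which its call begins: read the wrist's pose just before it. camera_params takes no time and is no camera call; for the wrist camera it gives the pose at the moment of the call.
- bot.finish_job(): hands the job in, once; it reports no verdict.
The state is a dict: "clock": time; "q": joint angles; "dq": joint speeds; "joint_torque": joint torques, N m; "ee_pos": TCP position; "tcp_rot": TCP orientation; "ft_force": force on the tool from outside, world axes, zero at the start; "ft_torque": the same for the moment, N m; "opening": finger opening in m.
Only numpy, scipy, OpenCV 4.12 (cv2) and the standard library are available. Lean on these libraries where they do the work, as an engineer would, in place of code of your own. Each camera call takes 0.05 s, during which the arm holds its last target.

## Working session

There is one attempt and no reset: what is moved stays moved. The work goes in short steps, Python scripts to look and compute and a tool call to move; the robot and the scene stay as the last step left them, time stands still between calls to the robot, and variables do not carry over. Pictures are saved under pics/ and viewed, and the job is handed in when it is done.

Besides the shell and the picture viewer there is one more tool, called after "Emit:" by a JSON object that holds its "fn" and its "kwargs", one argument or row to a line. send_rows: Moves the arm, as the interface text tells. Its arguments: {"type":"object","properties":{"plan":{"type":"array","items":{"type":"object","properties":{"fingers":{"type":"number"},"dp":{"type":"array","items":{"type":"number"}},"turn":{"type":"array","items":{"type":"number"}}}}},"grip_force":{"type":"number"}},"required":["plan"]}

```bash
mkdir -p pics
cat > h.py <<'E'
import numpy as np, cv2
from cell import bot
def snap(n,f):
    im=bot.snapshot(n); cv2.imwrite('pics/'+f+'.png',im[:,:,::-1]); return im
def P(n):
    c=bot.camera_params(n); return np.array(c['mtx']),np.array(c['extrinsics'])
def ray(n,u,v,c=None):
    K,E=c or P(n)
    x=(u-K[0,2])/K[0,0]; y=(v-K[1,2])/K[1,1]
    if n=='wrist':
        r=np.hypot(x,y); d=np.array([x/r*np.sin(r),y/r*np.sin(r),np.cos(r)]) if r>1e-9 else np.array([0,0,1.])
    else: d=np.array([x,y,1.])
    R=E[:3,:3]; o=-R.T@E[:3,3]; return o,R.T@d
def at(n,u,v,z,c=None):
    o,d=ray(n,u,v,c); return o+d*(z-o[2])/d[2]
def proj(n,p,c=None):
    K,E=c or P(n); q=E[:3,:3]@np.array(p)+E[:3,3]
    if n=='wrist':
        r=np.hypot(q[0],q[1]); t=np.arctan2(r,q[2]); a=q[0]/r*t;b=q[1]/r*t
    else: a,b=q[0]/q[2],q[1]/q[2]
    return np.array([K[0,0]*a+K[0,2],K[1,1]*b+K[1,2]])
def crop(src,out,x,y,w,h,s):
    im=cv2.imread('pics/'+src+'.png')[y:y+h,x:x+w]; cv2.imwrite('pics/'+out+'.png',cv2.resize(im,None,fx=s,fy=s,interpolation=cv2.INTER_CUBIC))
E
python3 - <<'E'
from h import *
s=bot.observe(); print({k:np.round(v,3) for k,v in s.items()})
for n in('scene','side','wrist'):
    snap(n,n+'0'); K,E_=P(n); print(n,K.tolist(),(-E_[:3,:3].T@E_[:3,3]).round(3),E_[:3,:3].round(2).tolist())
E
```

```text
{'clock': np.float64(0.0), 'q': array([ 1.103,  0.707, -0.028,  1.485,  0.022,  0.951, -0.075]), 'dq': array([ 0.001,  0.001, -0.002, -0.   ,  0.   , -0.001, -0.001]), 'joint_torque': array([ 1.0000e-03, -8.8322e+01,  1.2350e+00, -2.3617e+01,  1.7000e-02,
        7.0000e-03, -0.0000e+00]), 'ee_pos': array([ 0.237, -0.523,  0.231]), 'tcp_rot': array([-2.640e+00,  1.702e+00,  2.000e-03]), 'ft_force': array([ 0.266,  0.191, -0.508]), 'ft_torque': array([-0.021, -0.023, -0.003]), 'opening': np.float64(0.085)}
scene [[580.2804984303242, 0.0, 313.673703869046], [0.0, 580.2804984303242, 239.66690040576137], [0.0, 0.0, 1.0]] [-0.391  0.913  0.606] [[-0.68, -0.73, -0.02], [-0.27, 0.28, -0.92], [0.68, -0.62, -0.39]]
side [[492.9447572815534, 0.0, 321.28826702338597], [0.0, 492.9447572815534, 243.2155141323399], [0.0, 0.0, 1.0]] [-0.106  1.042  0.671] [[-0.83, -0.56, -0.0], [-0.25, 0.38, -0.89], [0.5, -0.73, -0.46]]
wrist [[371.64829954431775, 0.0, 313.3034930254384], [0.0, 371.64829954431775, 238.71393081970976], [0.0, 0.0, 1.0]] [ 0.3   -0.496  0.374] [[0.41, -0.91, -0.0], [-0.88, -0.4, 0.27], [-0.25, -0.11, -0.96]]
```

View pics/scene0.png

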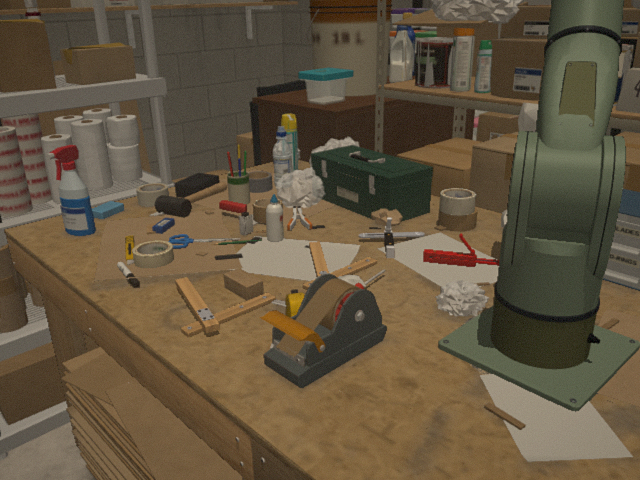

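View pics/side0.png

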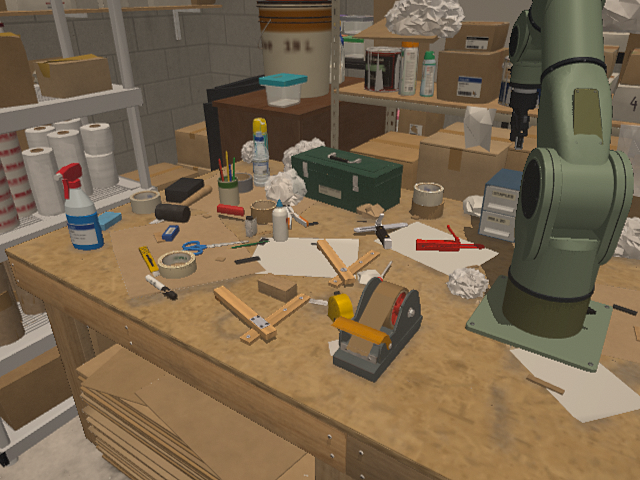

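View pics/wrist0.png

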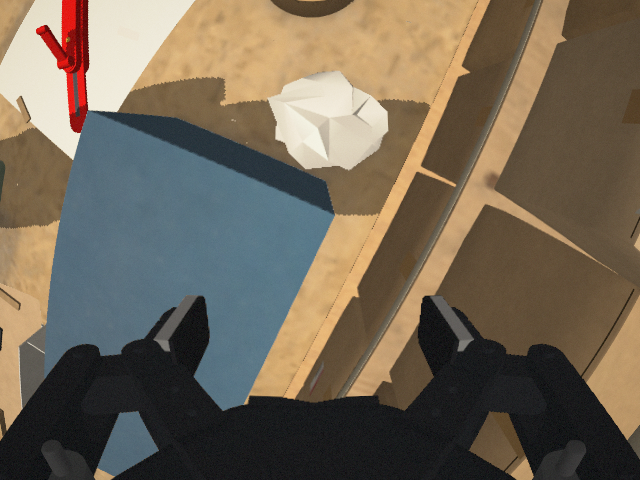

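Run:
```python
from h import *
crop('scene0','c1',160,180,300,170,2.6)
crop('side0','c2',200,190,300,170,2.6)
for n,pts in (('scene',dict(done_rail_end=(275,298),done_lap=(207,322),done_strut=(182,285),new_lap=(325,280),new_strut=(315,245),off=(243,290),bevel=(388,250),glue=(275,240),tape=(293,312))),('side',dict(done_lap=(265,325),strut=(220,290),railend=(308,298),newlap=(350,280),newst=(322,242),bev=(384,242),off=(277,295)))):
    for k,(u,v) in pts.items(): print(n,k,at(n,u,v,0.02).round(3))
```

```text
scene done_rail_end [0.46  0.244 0.02 ]
scene done_lap [0.48  0.401 0.02 ]
scene done_strut [0.654 0.351 0.02 ]
scene new_lap [0.445 0.112 0.02 ]
scene new_strut [ 0.604 -0.007  0.02 ]
scene off [0.538 0.27  0.02 ]
scene bevel [ 0.451 -0.111  0.02 ]
scene glue [0.703 0.043 0.02 ]
scene tape [0.389 0.256 0.02 ]
side done_lap [0.488 0.39  0.02 ]
side strut [0.67  0.342 0.02 ]
side railend [0.472 0.251 0.02 ]
side newlap [0.431 0.126 0.02 ]
side newst [ 0.607 -0.008  0.02 ]
side bev [ 0.458 -0.107  0.02 ]
side off [0.541 0.282 0.02 ]
```

View pics/c1.png

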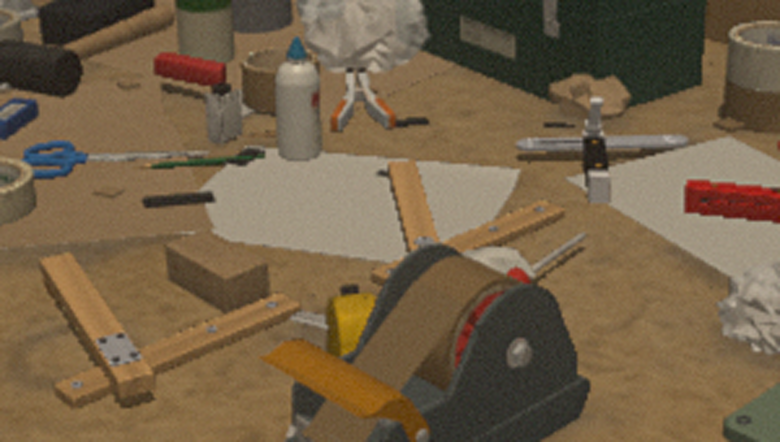

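View pics/c2.png

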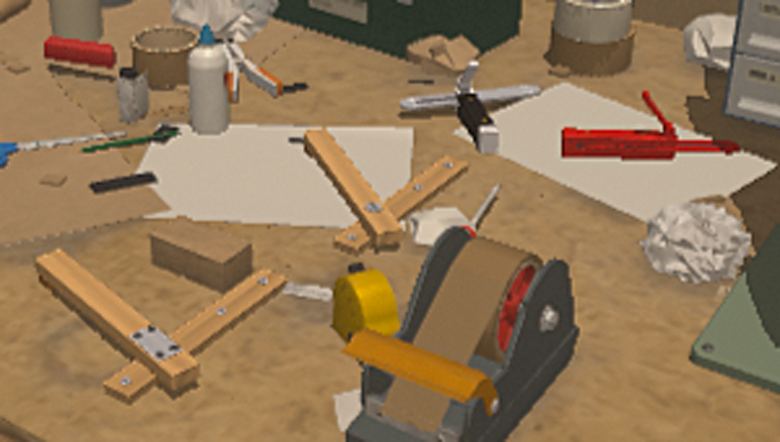

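```bash
cat >> h.py <<'E'
from scipy.spatial.transform import Rotation as Ro
def Rt(yaw):  # tool x at world azimuth yaw(deg), z down
    y=np.radians(yaw); x=np.array([np.cos(y),np.sin(y),0]); z=np.array([0,0,-1.]); return np.stack([x,np.cross(z,x),z],1)
def go(pts,yaw0=None):
    """list of (x,y,z,yaw): successive calls"""
    s=bot.observe(); p=np.array(s['ee_pos']); R=Ro.from_rotvec(s['tcp_rot']).as_matrix()
    for q in pts:
        R2=Rt(q[3]); d=R.T@(np.array(q[:3])-p)*100; t=Ro.from_matrix(R.T@R2).as_rotvec(degrees=True)
        print('dp',d.round(2).tolist(),'turn',t.round(1).tolist()); p=np.array(q[:3]); R=R2
def st():
    s=bot.observe(); R=Ro.from_rotvec(s['tcp_rot']).as_matrix()
    print('t%.2f'%s['clock'],'tcp',np.round(s['ee_pos'],4),'yaw %.2f tilt %.2f'%(np.degrees(np.arctan2(R[1,0],R[0,0])),np.degrees(np.arccos(-R[2,2]))),'F',np.round(s['ft_force'],1),'op %.4f'%s['opening'])
E
python3 - <<'E'
from h import *
st(); go([(.40,-.28,.32,-35),(.48,-.02,.34,-5),(.48,.12,.34,0)])
E
```

```text
t0.15 tcp [ 0.2374 -0.5235  0.231 ] yaw -65.61 tilt 0.05 F [ 0.3 -0.   1.1] op 0.0854
dp [-15.47, -24.87, -8.89] turn [-0.0, 0.0, -30.6]
dp [-8.36, -25.89, -2.0] turn [0.0, 0.0, -30.0]
dp [-1.22, -13.95, 0.0] turn [0.0, 0.0, -5.0]
```

Emit:
{"fn": "send_rows", "kwargs": {
  "plan": [
    {"dp": [-5,-6,-8.9],"turn": [0,0,-8],"fingers": 1},
    {"dp": [-15.5,-24.9,-8.9],"turn": [0,0,-30.6],"fingers": 1},
    {"dp": [-15.5,-24.9,-8.9],"turn": [0,0,-30.6],"fingers": 1},
    {"dp": [-15.5,-24.9,-8.9],"turn": [0,0,-30.6],"fingers": 1},
    {"dp": [-15.5,-24.9,-8.9],"turn": [0,0,-30.6],"fingers": 1}
  ]
}}

```text
clock: 0.78
ee_pos: [0.3976, -0.2828, 0.3196]
tcp_rot: [-2.996, 0.945, 0.0]
ft_force: [0.6, 0.1, -0.3]
opening: 0.0852
```

Emit:
{"fn": "send_rows", "kwargs": {
  "plan": [
    {"dp": [-8.4,-25.9,-2],"turn": [0,0,-30],"fingers": 1},
    {"dp": [-8.4,-25.9,-2],"turn": [0,0,-30],"fingers": 1},
    {"dp": [-8.4,-25.9,-2],"turn": [0,0,-30],"fingers": 1},
    {"dp": [-8.4,-25.9,-2],"turn": [0,0,-30],"fingers": 1},
    {"dp": [-8.4,-25.9,-2],"turn": [0,0,-30],"fingers": 1}
  ]
}}

```text
clock: 1.4
ee_pos: [0.477, -0.0208, 0.3395]
tcp_rot: [-3.138, 0.131, -0.0]
ft_force: [-0.1, -0.6, 0.3]
opening: 0.0853
```

Run:
```python
from h import *
st(); c=P('wrist'); snap('wrist','w1'); st(); np.save('c_w1.npy',np.array([c[0].tolist()+[[0,0,0]]],dtype=float)) if 0 else None
import pickle; pickle.dump(c,open('w1.pkl','wb'))
go([(.48,.12,.34,0)])
```

```text
t1.40 tcp [ 0.477  -0.0208  0.3395] yaw -4.78 tilt 0.06 F [-0.1 -0.6  0.3] op 0.0853
t1.45 tcp [ 0.4774 -0.0193  0.3395] yaw -4.71 tilt 0.11 F [ 0.7  4.6 -0.1] op 0.0854
dp [-0.89, -13.91, -0.02] turn [-0.1, -0.0, -4.7]
```

View pics/w1.png

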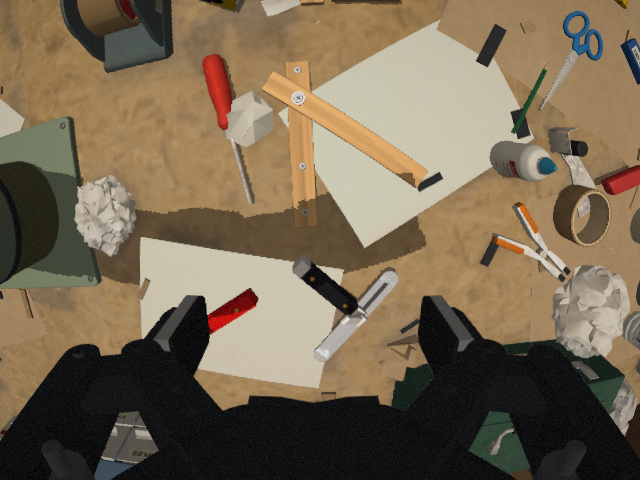

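Emit:
{"fn": "send_rows", "kwargs": {
  "plan": [
    {"dp": [-1.0,-20,0],"turn": [0,0,-4.7],"fingers": 1},
    {"dp": [-1.0,-20,0],"turn": [0,0,-4.7],"fingers": 1},
    {"dp": [-1.0,-20,0],"turn": [0,0,-4.7],"fingers": 1},
    {"dp": [-1.0,-20,0],"turn": [0,0,-4.7],"fingers": 1},
    {"dp": [-1.0,-20,0],"turn": [0,0,-4.7],"fingers": 1}
  ]
}}

```text
clock: 2.08
ee_pos: [0.4841, 0.1759, 0.3391]
tcp_rot: [3.141, -0.007, -0.001]
ft_force: [-0.4, -1.5, 0.7]
opening: 0.0857
```

Run:
```python
from h import *
import pickle
st(); c=P('wrist'); snap('wrist','w2'); pickle.dump(c,open('w2.pkl','wb'))
crop('w1','w1b',270,220,160,150,5)
crop('w1','w1n',230,40,220,200,3.6)
```

```text
t2.08 tcp [0.4841 0.1759 0.3391] yaw -0.26 tilt 0.04 F [-0.4 -1.5  0.7] op 0.0857
```

View pics/w2.png

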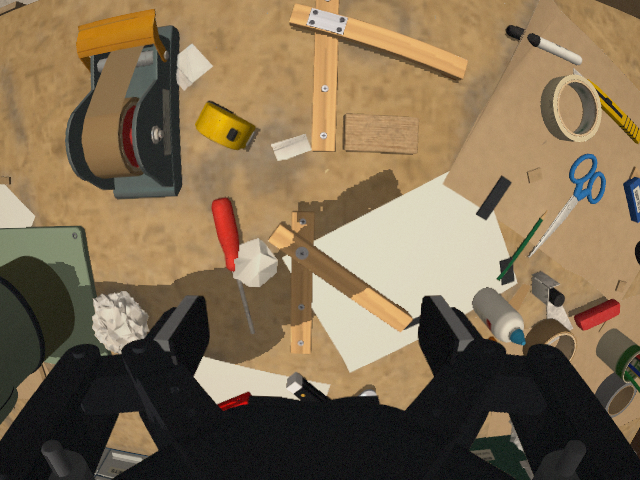

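View pics/w1b.png

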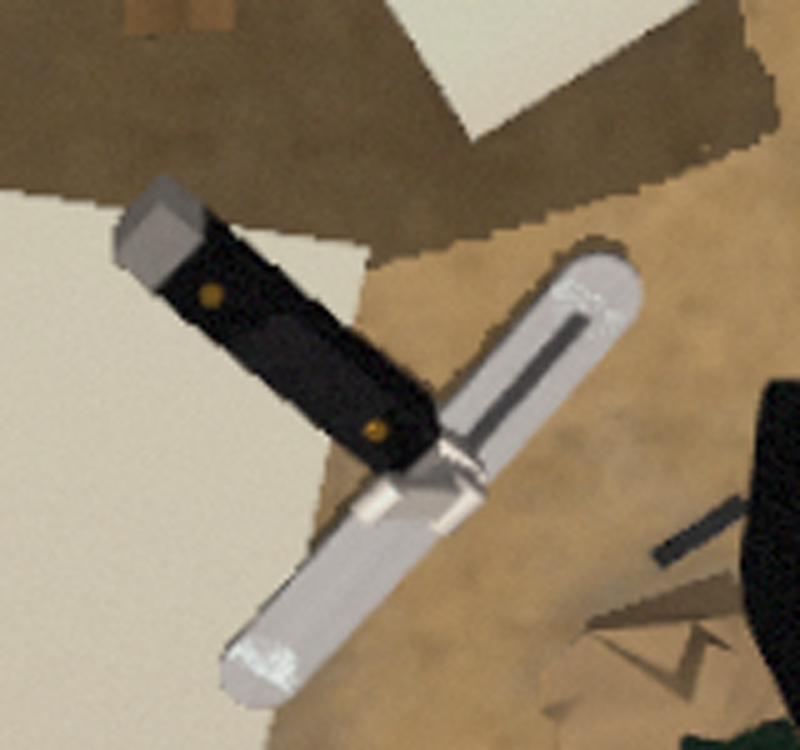

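View pics/w1n.png

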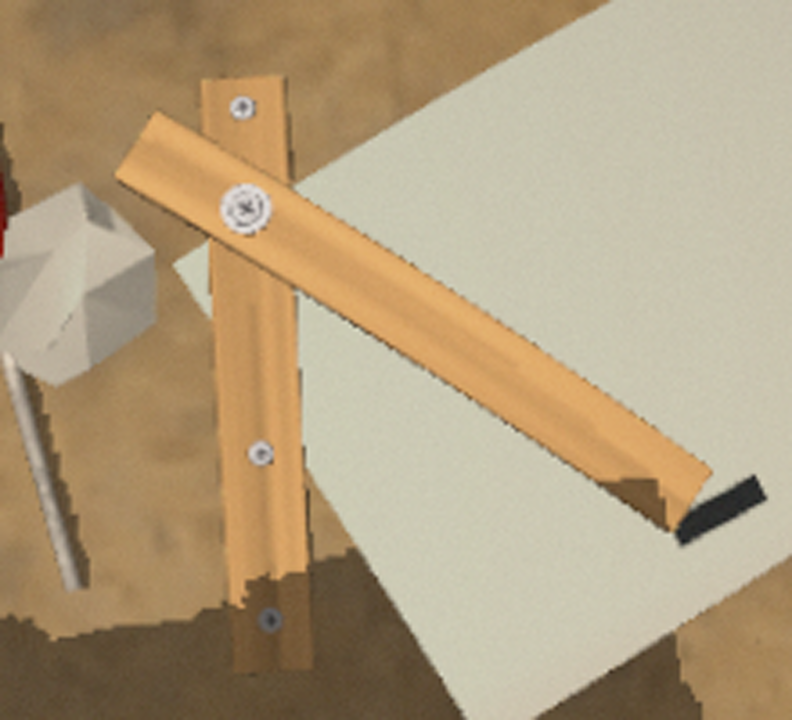

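Run:
```python
from h import *
import pickle
crop('w2','w2d',270,0,220,170,3.6)
c=pickle.load(open('w1.pkl','rb'))
A=lambda x,y,z,f=5,ox=270,oy=220: at('wrist',ox+x/f,oy+y/f,z,c)
f=A(260,680,.017);b=A(612,270,.017)
for nm,pt,z in (('butt near top corner L',(148,290),.028),('R',(205,215),.028),('topL',(118,235),.028),('toplast',(165,178),.0),('f',(248,700),.017),('b',(628,262),.017)): print(nm,A(*pt,z).round(4))
# blade edges end extents
f=A(245,698,.017);b=A(625,262,.017);print('len',np.linalg.norm(f-b),'dir',np.degrees(np.arctan2(*(f-b)[[1,0]])))
u=(f-b)/np.linalg.norm(f-b); pv=f-u*.0975; print('pivot',pv, (proj('wrist',pv,c)-[270,220])*5)
A2=lambda x,y,z: at('wrist',230+x/3.6,40+y/3.6,z,c)
for nm,pt,z in (('screw',(245,209),.028),('railTL',(202,80),.01),('railTR',(285,77),.01),('railBL',(232,670),.01),('railBR',(312,668),.01),('s1',(243,107),.011),('s2',(260,453),.011),('s3',(270,620),.011),('strutTL',(117,177),.026),('strutTR',(155,112),.026),('strutend in',(675,532),.026),('end out',(713,472),.026)): print(nm,A2(*pt,z).round(4))
```

```text
butt near top corner L [ 0.4498 -0.1325  0.028 ]
R [ 0.4665 -0.1128  0.028 ]
topL [ 0.4435 -0.1165  0.028 ]
toplast [ 0.4556 -0.1111  0.    ]
f [ 0.4656 -0.2717  0.017 ]
b [ 0.5798 -0.1405  0.017 ]
len 0.17330102626557492 dir -131.17847793035932
pivot [ 0.52900889 -0.19749238  0.017     ] [452.18554579 465.39210807]
screw [0.4687 0.0959 0.028 ]
railTL [0.4571 0.1459 0.01  ]
railTR [0.4859 0.1442 0.01  ]
railBL [ 0.4487 -0.0664  0.01  ]
railBR [ 0.4777 -0.0681  0.01  ]
s1 [0.4705 0.1344 0.011 ]
s2 [0.4659 0.0113 0.011 ]
s3 [ 0.4641 -0.0489  0.011 ]
strutTL [0.4266 0.1118 0.026 ]
strutTR [0.4413 0.133  0.026 ]
strutend in [ 0.6096 -0.0252  0.026 ]
end out [ 0.6245 -0.0046  0.026 ]
```

View pics/w2d.png

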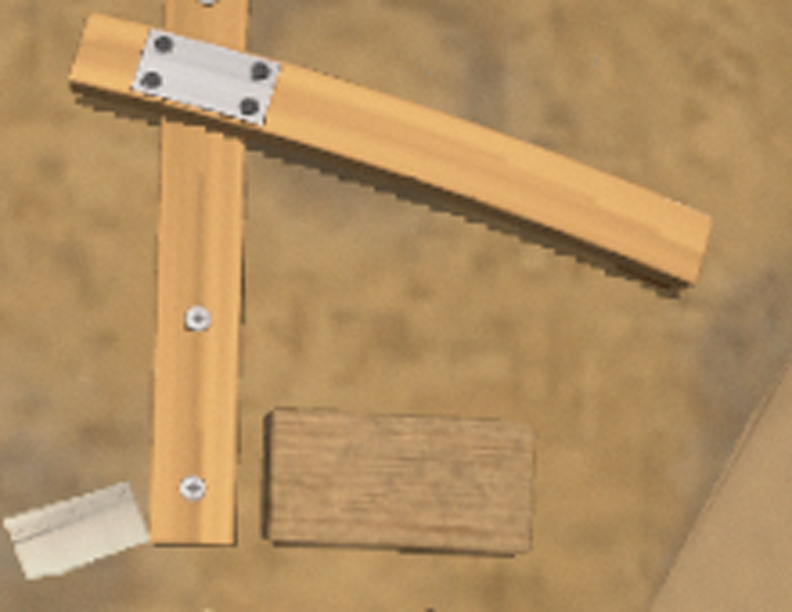

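Run:
```python
from h import *
import pickle
c=pickle.load(open('w2.pkl','rb'))
A2=lambda x,y,z: at('wrist',270+x/3.6,0+y/3.6,z,c)
for nm,pt,z in (('railBL',(150,543),.01),('railBR',(236,543),.01),('railRup',(243,150),.01),('railLup',(161,150),.01),('s2',(197,318),.011),('s3',(193,487),.011),('s1',(208,0),.011),('strutin0',(70,80),.026),('strutout0',(92,14),.026),('in end',(690,284),.026),('out end',(711,213),.026),('off1',(275,407),.036),('off2',(533,420),.036),('off3',(530,550),.036),('off4',(270,540),.036)): print(nm,A2(*pt,z).round(4))
for nm,(u,v) in dict(tape=(225,125),sdriver=(225,235),glue=(490,310)).items(): print(nm,at('wrist',u,v,.03,c).round(3))
```

```text
railBL [0.4822 0.2256 0.01  ]
railBR [0.5123 0.2256 0.01  ]
railRup [0.5153 0.3671 0.01  ]
railLup [0.4867 0.3669 0.01  ]
s2 [0.4988 0.3052 0.011 ]
s3 [0.4973 0.2453 0.011 ]
s1 [0.5035 0.425  0.011 ]
strutin0 [0.456  0.3891 0.026 ]
strutout0 [0.4634 0.414  0.026 ]
in end [0.6732 0.3251 0.026 ]
out end [0.682  0.3527 0.026 ]
off1 [0.5236 0.2722 0.036 ]
off2 [0.6114 0.271  0.036 ]
off3 [0.6112 0.2264 0.036 ]
off4 [0.522  0.2277 0.036 ]
tape [0.377 0.261 0.03 ]
sdriver [0.37  0.122 0.03 ]
glue [0.744 0.006 0.03 ]
```

Run:
```python
from h import *
import pickle
c=pickle.load(open('w1.pkl','rb'))
for u,v in ((440,260),(440,220),(470,230),(400,250),(430,300),(490,250),(425,180)): print(u,v,at('wrist',u,v,0,c).round(3))
c=pickle.load(open('w2.pkl','rb'))
for u,v in ((250,60),(460,20),(430,160),(440,110)): print(u,v,at('wrist',u,v,0,c).round(3))
print(bot.observe()['q'].round(2))
go([(.567,.249,.15,90),(.567,.249,.15,90),(.567,.249,.01,90)])
```

```text
440 260 [ 0.65  -0.135  0.   ]
440 220 [ 0.649 -0.076  0.   ]
470 230 [ 0.695 -0.094  0.   ]
400 250 [ 0.59  -0.115  0.   ]
430 300 [ 0.636 -0.197  0.   ]
490 250 [ 0.73  -0.128  0.   ]
425 180 [ 0.628 -0.019  0.   ]
250 60 [0.403 0.347 0.   ]
460 20 [0.684 0.415 0.   ]
430 160 [0.64  0.216 0.   ]
440 110 [0.652 0.284 0.   ]
[-0.2   0.52 -0.38  1.49  0.2   1.17 -0.62]
dp [8.24, -7.48, 18.91] turn [0.0, 0.0, -90.4]
dp [0.0, 0.0, 0.0] turn [0.0, 0.0, 0.0]
dp [0.0, 0.0, 14.0] turn [0.0, 0.0, 0.0]
```

Emit:
{"fn": "send_rows", "kwargs": {
  "plan": [
    {"dp": [2,-2,4],"turn": [0,0,10],"fingers": 1},
    {"dp": [4,-4,8],"turn": [0,0,20],"fingers": 1},
    {"dp": [6,-6,12],"turn": [0,0,30],"fingers": 1},
    {"dp": [8.2,-7.5,16],"turn": [0,0,40],"fingers": 1},
    {"dp": [8.2,-7.5,18.9],"turn": [0,0,50],"fingers": 1}
  ]
}}

```text
clock: 2.75
ee_pos: [0.5675, 0.249, 0.1482]
tcp_rot: [2.838, -1.345, -0.0]
ft_force: [-0.8, -0.3, 0.3]
opening: 0.0852
```

Emit:
{"fn": "send_rows", "kwargs": {
  "plan": [
    {"dp": [0,0,0],"turn": [0,0,10],"fingers": 1},
    {"dp": [0,0,0],"turn": [0,0,20],"fingers": 1},
    {"dp": [0,0,0],"turn": [0,0,30],"fingers": 1},
    {"dp": [0,0,0],"turn": [0,0,39.8],"fingers": 1},
    {"dp": [0,0,0],"turn": [0,0,39.8],"fingers": 1}
  ]
}}

```text
clock: 3.38
ee_pos: [0.567, 0.2489, 0.1505]
tcp_rot: [2.218, -2.224, 0.001]
ft_force: [0.3, -0.2, -1.2]
opening: 0.0856
```

Run:
```python
from h import *
st(); print(bot.observe()['q'].round(2)); snap('wrist','w3'); c=P('wrist')
for p in ((.5236,.2722,.036),(.6114,.271,.036),(.6112,.2264,.036),(.522,.2277,.036)): print(proj('wrist',p,c).round(0))
go([(.567,.249,.012,-90)])
```

```text
t3.38 tcp [0.567  0.2489 0.1505] yaw -90.17 tilt 0.04 F [ 0.3 -0.2 -1.2] op 0.0856
[-0.52  0.88  0.11  1.41 -0.11  0.86 -1.95]
[282. 289.]
[281. 172.]
[345. 172.]
[341. 291.]
dp [0.01, -0.0, 13.85] turn [-0.0, -0.0, 0.0]
```

View pics/w3.png

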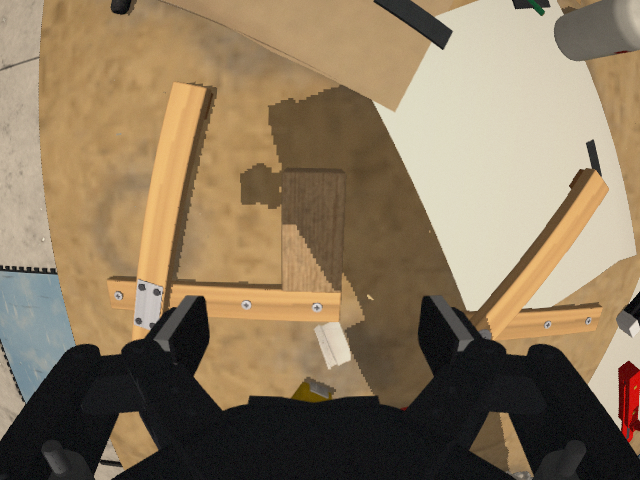

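Emit:
{"fn": "send_rows", "kwargs": {
  "plan": [
    {"dp": [0,0,5],"turn": [0,0,0],"fingers": 1},
    {"dp": [0,0,9],"turn": [0,0,0],"fingers": 1},
    {"dp": [0,0,12.5],"turn": [0,0,0],"fingers": 1},
    {"dp": [0,0,13.8],"turn": [0,0,0],"fingers": 1},
    {"dp": [0,0,13.8],"turn": [0,0,0],"fingers": 1}
  ]
}}

```text
clock: 4.05
ee_pos: [0.5667, 0.2501, 0.0125]
tcp_rot: [2.221, -2.222, -0.0]
ft_force: [-0.2, 0.9, 0.8]
opening: 0.0852
```

Emit:
{"fn": "send_rows", "kwargs": {
  "grip_force": 30,
  "plan": [
    {"dp": [0,0,0],"turn": [0,0,0],"fingers": -1},
    {"dp": [0,0,0],"turn": [0,0,0],"fingers": -1},
    {"dp": [0,0,0],"turn": [0,0,0],"fingers": -1},
    {"dp": [0,0,0],"turn": [0,0,0],"fingers": -1}
  ]
}}

```text
clock: 4.55
ee_pos: [0.567, 0.2507, 0.0134]
tcp_rot: [-2.219, 2.222, -0.001]
ft_force: [-2.2, -0.2, 9.7]
opening: 0.0444
```

Emit:
{"fn": "send_rows", "kwargs": {
  "plan": [
    {"dp": [0,0,-4],"turn": [0,0,0],"fingers": -1},
    {"dp": [0,0,-8],"turn": [0,0,0],"fingers": -1},
    {"dp": [0,0,-12],"turn": [0,0,0],"fingers": -1},
    {"dp": [0,0,-14],"turn": [0,0,0],"fingers": -1}
  ]
}}

```text
clock: 5.05
ee_pos: [0.567, 0.2508, 0.155]
tcp_rot: [-2.218, 2.221, -0.001]
ft_force: [-0.1, -0.1, -1.1]
opening: 0.0444
```

Run:
```python
from h import *
st(); snap('wrist','w4'); go([(.615,.1,.155,-90),(.645,-.09,.155,-90),(.645,-.09,.014,-90)])
```

```text
t5.05 tcp [0.567  0.2508 0.155 ] yaw -90.09 tilt 0.16 F [-0.1 -0.1 -1.1] op 0.0444
dp [15.09, -4.77, 0.16] turn [-0.2, 0.1, -0.1]
dp [19.0, -3.0, 0.0] turn [0.0, 0.0, 0.0]
dp [0.0, 0.0, 14.1] turn [0.0, 0.0, 0.0]
```

View pics/w4.png

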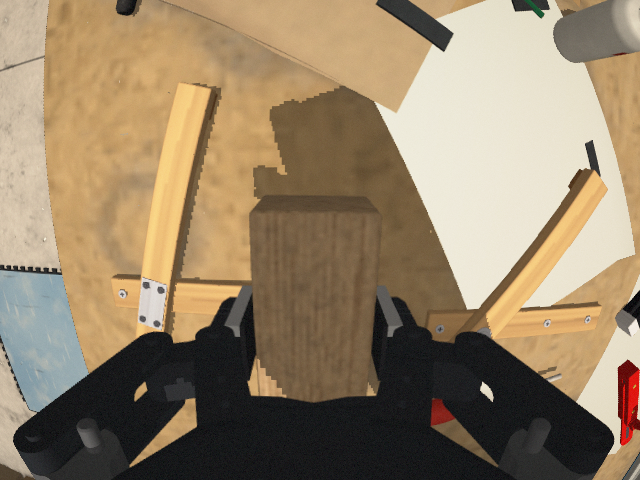

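Emit:
{"fn": "send_rows", "kwargs": {
  "plan": [
    {"dp": [6,-2,0],"turn": [0,0,0],"fingers": -1},
    {"dp": [12,-4,0],"turn": [0,0,0],"fingers": -1},
    {"dp": [18,-5,0],"turn": [0,0,0],"fingers": -1},
    {"dp": [24,-6.5,0],"turn": [0,0,0],"fingers": -1},
    {"dp": [30,-7.8,0],"turn": [0,0,0],"fingers": -1}
  ]
}}

```text
clock: 5.72
ee_pos: [0.6442, -0.0516, 0.1524]
tcp_rot: [-2.219, 2.223, -0.0]
ft_force: [0.2, 1.0, -0.7]
opening: 0.0442
```

Emit:
{"fn": "send_rows", "kwargs": {
  "plan": [
    {"dp": [4.1,0,0],"turn": [0,0,0],"fingers": -1},
    {"dp": [4.1,0,2],"turn": [0,0,0],"fingers": -1},
    {"dp": [4.1,0,6],"turn": [0,0,0],"fingers": -1},
    {"dp": [4.1,0,10],"turn": [0,0,0],"fingers": -1},
    {"dp": [4.1,0,12],"turn": [0,0,0],"fingers": -1}
  ]
}}

```text
clock: 6.35
ee_pos: [0.6431, -0.0905, 0.0305]
tcp_rot: [2.219, -2.222, -0.003]
ft_force: [0.2, -0.1, -0.3]
opening: 0.0445
```

Run:
```python
from h import *
st(); snap('wrist','w5'); go([(.645,-.09,.014,-90)])
```

```text
t6.35 tcp [ 0.6431 -0.0905  0.0305] yaw -90.10 tilt 0.12 F [ 0.2 -0.1 -0.3] op 0.0445
dp [-0.04, -0.25, 1.49] turn [0.2, 0.0, -0.1]
```

View pics/w5.png

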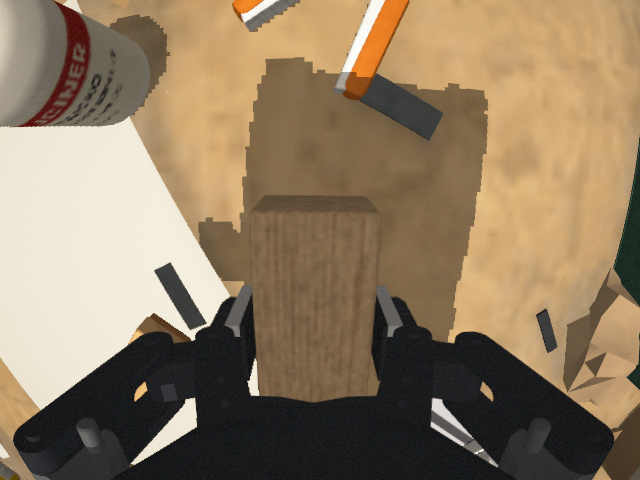

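Emit:
{"fn": "send_rows", "kwargs": {
  "plan": [
    {"dp": [0,0,0.8],"turn": [0,0,0],"fingers": -1},
    {"dp": [0,0,1.6],"turn": [0,0,0],"fingers": -1},
    {"dp": [0,0,1.6],"turn": [0,0,0],"fingers": -1},
    {"dp": [0,0,1.6],"turn": [0,0,0],"fingers": 0.4},
    {"dp": [0,0,1.6],"turn": [0,0,0],"fingers": 0.4}
  ]
}}

```text
clock: 7.02
ee_pos: [0.6441, -0.0907, 0.0168]
tcp_rot: [-2.219, 2.223, -0.001]
ft_force: [-0.5, 0.3, 0.1]
opening: 0.0597
```

Emit:
{"fn": "send_rows", "kwargs": {
  "plan": [
    {"dp": [0,0,0],"turn": [0,0,0],"fingers": 0.4},
    {"dp": [0,0,-5],"turn": [0,0,0],"fingers": 0.4},
    {"dp": [0,0,-11],"turn": [0,0,0],"fingers": 0.4},
    {"dp": [0,0,-17],"turn": [0,0,0],"fingers": 1},
    {"dp": [0,0,-19],"turn": [0,0,0],"fingers": 1}
  ]
}}

```text
clock: 7.65
ee_pos: [0.6448, -0.0908, 0.2102]
tcp_rot: [-2.217, 2.221, -0.006]
ft_force: [-1.4, 0.6, -0.6]
opening: 0.0854
```

Run:
```python
from h import *
st(); print(bot.observe()['q'].round(2));go([(.48,-.15,.24,-131)])
```

```text
t7.65 tcp [ 0.6448 -0.0908  0.2102] yaw -90.11 tilt 0.27 F [-1.4  0.6 -0.6] op 0.0854
[ 0.07  0.86  0.05  1.21 -0.04  1.08 -1.45]
dp [5.95, 16.45, -3.05] turn [-0.3, 0.1, 40.9]
```

Emit:
{"fn": "send_rows", "kwargs": {
  "plan": [
    {"dp": [1.5,4,-1],"turn": [0,0,10],"fingers": 1},
    {"dp": [3,8,-2],"turn": [0,0,20],"fingers": 1},
    {"dp": [4.5,12,-3],"turn": [0,0,30],"fingers": 1},
    {"dp": [6,16.5,-3],"turn": [0,0,40.9],"fingers": 1},
    {"dp": [6,16.5,-3],"turn": [0,0,40.9],"fingers": 1}
  ]
}}

```text
clock: 8.28
ee_pos: [0.4766, -0.1514, 0.2371]
tcp_rot: [1.295, -2.862, 0.0]
ft_force: [0.9, 1.2, -0.8]
opening: 0.0858
```

Run:
```python
from h import *
import pickle
st(); c=P('wrist'); snap('wrist','w6'); pickle.dump(c,open('w6.pkl','wb'))
```

```text
t8.28 tcp [ 0.4766 -0.1514  0.2371] yaw -131.31 tilt 0.02 F [ 0.9  1.2 -0.8] op 0.0858
```

View pics/w6.png

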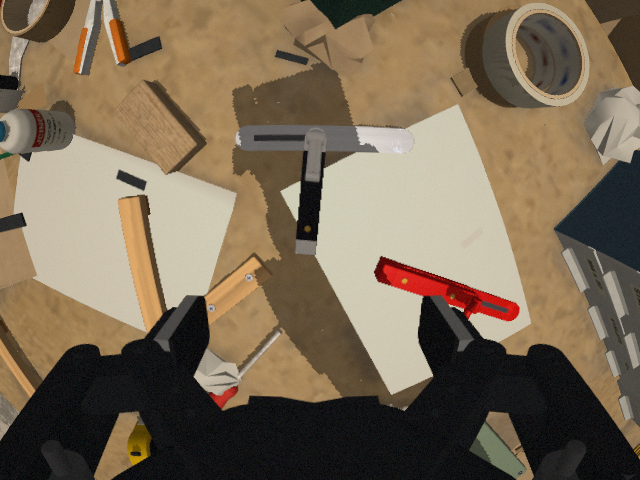

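Run:
```python
from h import *
crop('w6','w6b',225,110,200,150,4)
```

```text
(no output)
```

View pics/w6b.png

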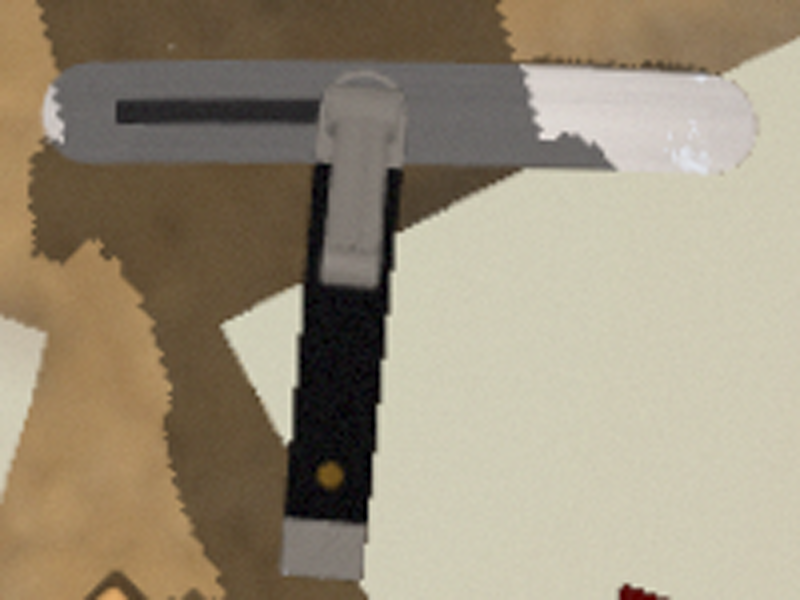

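Run:
```python
from h import *
import pickle
c=pickle.load(open('w6.pkl','rb'))
A=lambda x,y,z: at('wrist',225+x/4,110+y/4,z,c)
b=A(42,112,.017);f=A(757,122,.017); u=(f-b)/np.linalg.norm(f-b); pv=f-u*.0975
print('len',np.linalg.norm(f-b),'bladeaz',np.degrees(np.arctan2(u[1],u[0])),'pivot',pv.round(4))
bl,br=A(282,575,.028),A(362,580,.028); tl,tr=A(317,170,.028),A(403,170,.028)
print('widths',np.linalg.norm(bl-br),np.linalg.norm(tl-tr)); bm=(bl+br)/2; tm=(tl+tr)/2
d=bm-tm; az=np.degrees(np.arctan2(d[1],d[0])); print('butt',bm.round(4),'stock az',az, 'dist',np.linalg.norm((bm-pv)[:2]), np.degrees(np.arctan2(*(bm-pv)[[1,0]])))
for l,r in((bl,tl),(br,tr)): e=l-r; print(np.degrees(np.arctan2(e[1],e[0])))
dv=d[:2]/np.linalg.norm(d[:2]); piv=bm[:2]-dv*.115; g=bm[:2]-dv*.03; print('pivot2',piv,'grip',g)
for s in(.14,.016): go([(g[0],g[1],s,az+90)])
```

```text
len 0.17601082795091544 bladeaz -131.81156047178095 pivot [ 0.5262 -0.1989  0.017 ]
widths 0.019980836686536392 0.020210449085637554
butt [ 0.4466 -0.1154  0.028 ] stock az 133.3392456105681 dist 0.11532315834511309 133.64143755504892
133.38175857906694
133.2972895945538
pivot2 [ 0.52549127 -0.19907507] grip [ 0.46715435 -0.13725433]
dp [-0.26, 1.73, 9.69] turn [-0.0, 0.0, 5.6]
dp [-0.26, 1.74, 22.09] turn [-0.0, 0.0, 5.6]
```

Emit:
{"fn": "send_rows", "kwargs": {
  "plan": [
    {"dp": [-0.2,1.7,5],"turn": [0,0,5.6],"fingers": 1},
    {"dp": [-0.2,1.7,11],"turn": [0,0,5.6],"fingers": 1},
    {"dp": [-0.2,1.7,17],"turn": [0,0,5.6],"fingers": 1},
    {"dp": [-0.2,1.7,20],"turn": [0,0,5.6],"fingers": 0.4},
    {"dp": [-0.2,1.7,20],"turn": [0,0,5.6],"fingers": 0.0}
  ]
}}

```text
clock: 8.95
ee_pos: [0.467, -0.1371, 0.0347]
tcp_rot: [1.163, -2.916, -0.004]
ft_force: [-0.4, -0.6, 0.6]
opening: 0.0515
```

Run:
```python
from h import *
import pickle
st(); c=P('wrist'); snap('wrist','w7'); pickle.dump(c,open('w7.pkl','wb'))
print(bot.observe()['q'].round(2)); go([(0.4672,-0.1373,.015,-136.65)])
```

```text
t8.95 tcp [ 0.467  -0.1371  0.0347] yaw -136.53 tilt 0.17 F [-0.4 -0.6  0.6] op 0.0515
[ 0.17  0.93  0.1   1.97 -0.32  0.25 -1.85]
dp [0.02, 0.03, 2.12] turn [0.1, 0.0, 0.1]
```

View pics/w7.png

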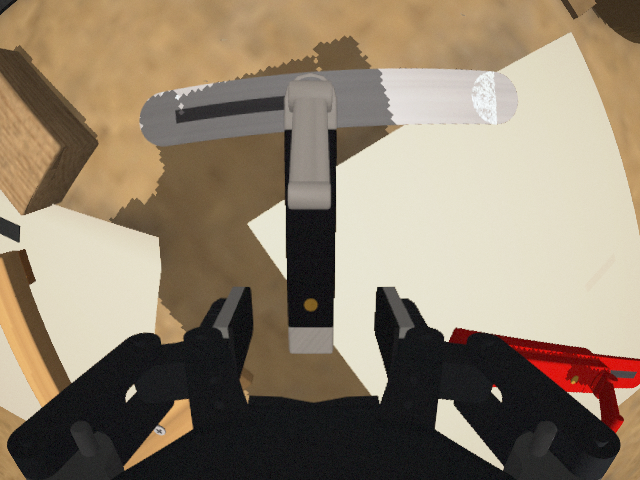

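Run:
```python
from h import *
import pickle
c=pickle.load(open('w6.pkl','rb'))
g=np.array([.467,-.137]); R=Rt(-136.5)
for u,v in ((376,265),(383,257),(380,280),(450,300)):
    p=at('wrist',u,v,.028,c); print(p.round(3), (R.T@np.r_[p[:2]-g,0]).round(3))
```

```text
[ 0.391 -0.162  0.028] [0.072 0.035 0.   ]
[ 0.393 -0.172  0.028] [0.078 0.026 0.   ]
[ 0.375 -0.154  0.028] [0.079 0.051 0.   ]
[ 0.302 -0.198  0.028] [0.162 0.069 0.   ]
```

Emit:
{"fn": "send_rows", "kwargs": {
  "grip_force": 40,
  "plan": [
    {"dp": [0,0,1.0],"turn": [0,0,0],"fingers": 0},
    {"dp": [0,0,2.0],"turn": [0,0,0],"fingers": 0},
    {"dp": [0,0,2.0],"turn": [0,0,0],"fingers": -1},
    {"dp": [0,0,2.0],"turn": [0,0,0],"fingers": -1},
    {"dp": [0,0,2.0],"turn": [0,0,0],"fingers": -1}
  ]
}}

```text
clock: 9.62
ee_pos: [0.4673, -0.1376, 0.0165]
tcp_rot: [-1.162, 2.919, -0.0]
ft_force: [0.3, 0.7, -2.5]
opening: 0.0198
```

Emit:
{"fn": "send_rows", "kwargs": {
  "plan": [
    {"dp": [0,0,0],"turn": [0,0,0],"fingers": -1},
    {"dp": [0,0,-2],"turn": [0,0,0],"fingers": -1},
    {"dp": [0,0,-5],"turn": [0,0,0],"fingers": -1},
    {"dp": [0,0,-9],"turn": [0,0,0],"fingers": -1},
    {"dp": [0,0,-12],"turn": [0,0,0],"fingers": -1}
  ]
}}

```text
clock: 10.25
ee_pos: [0.4671, -0.1377, 0.1378]
tcp_rot: [-1.161, 2.919, -0.0]
ft_force: [-0.4, -0.1, -3.0]
opening: 0.0201
```

Run:
```python
from h import *
import pickle
st(); c=P('wrist'); snap('wrist','w8'); pickle.dump(c,open('w8.pkl','wb'))
```

```text
t10.25 tcp [ 0.4671 -0.1377  0.1378] yaw -136.62 tilt 0.02 F [-0.4 -0.1 -3. ] op 0.0201
```

View pics/w8.png

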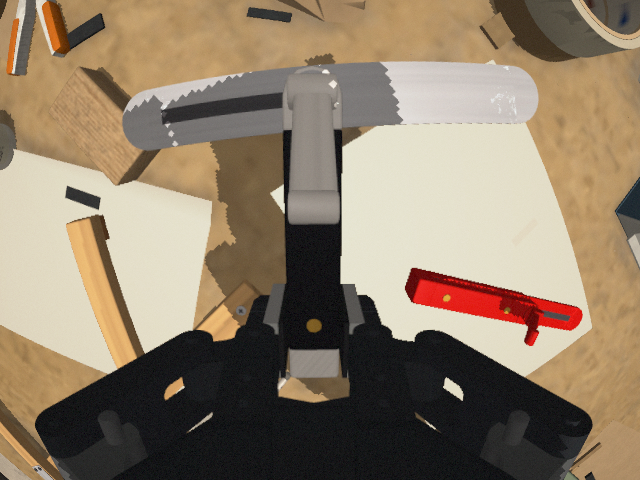

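```bash
cat > geo.py <<'E'
import numpy as np
def corner(edge_pt, rail_az, strut_pt, strut_az):
    a=np.radians(rail_az); d=np.array([np.cos(a),np.sin(a)]); n=np.array([-d[1],d[0]])   # rail x, rail y
    b=np.radians(strut_az); s=np.array([np.cos(b),np.sin(b)]); m=np.array([s[1],-s[0]])  # inner side
    return np.linalg.solve(np.array([n,m]),np.array([n@edge_pt+.0105,m@strut_pt+.0125])),d,n,s,m
E
python3 - <<'E'
from h import *
from geo import *
pv,d,n,s,m=corner(np.array([.5133,.27]),-92.1,np.array([.5646,.3571]),-16.2)
print('pivot',pv, 'n',n)
g=pv+d*.0848; print('final tcp',g)
pre=g+d*.05+n*.008; print('pre',pre)
go([(.48,-.08,.15,-95),(.50,.08,.15,-45),(pre[0],pre[1],.15,-2.1),(pre[0],pre[1],.0175,-2.1)])
E
```

```text
pivot [0.52692492 0.35502877] n [ 0.99932839 -0.03664371]
final tcp [0.52381753 0.27028572]
pre [0.52997998 0.22002615]
dp [-4.86, 3.39, -0.94] turn [-0.2, 0.1, -41.6]
dp [-16.11, -0.6, 0.0] turn [0.0, 0.0, -50.0]
dp [-7.78, -12.02, 0.0] turn [0.0, 0.0, -42.9]
dp [0.0, 0.0, 13.25] turn [0.0, 0.0, 0.0]
```

Emit:
{"fn": "send_rows", "kwargs": {
  "plan": [
    {"dp": [-1,1,-0.9],"turn": [0,0,-8],"fingers": -1},
    {"dp": [-2,1.7,-0.9],"turn": [0,0,-16],"fingers": -1},
    {"dp": [-3.5,2.5,-0.9],"turn": [0,0,-26],"fingers": -1},
    {"dp": [-4.9,3.4,-0.9],"turn": [0,0,-36],"fingers": -1},
    {"dp": [-4.9,3.4,-0.9],"turn": [0,0,-41.6],"fingers": -1}
  ]
}}

```text
clock: 10.92
ee_pos: [0.4795, -0.0781, 0.1451]
tcp_rot: [-2.129, 2.31, 0.001]
ft_force: [-0.1, -0.3, -3.7]
opening: 0.0197
```

Emit:
{"fn": "send_rows", "kwargs": {
  "plan": [
    {"dp": [-3,0,0],"turn": [0,0,-10],"fingers": -1},
    {"dp": [-6.5,-0.2,0],"turn": [0,0,-20],"fingers": -1},
    {"dp": [-10,-0.4,0],"turn": [0,0,-30],"fingers": -1},
    {"dp": [-13,-0.6,0],"turn": [0,0,-40],"fingers": -1},
    {"dp": [-16.1,-0.6,0],"turn": [0,0,-50],"fingers": -1}
  ]
}}

```text
clock: 11.55
ee_pos: [0.4994, 0.0814, 0.1451]
tcp_rot: [2.905, -1.194, -0.0]
ft_force: [0.1, 0.9, -3.4]
opening: 0.0198
```

Emit:
{"fn": "send_rows", "kwargs": {
  "plan": [
    {"dp": [-2,-3,0],"turn": [0,0,-10],"fingers": -1},
    {"dp": [-4,-6,0],"turn": [0,0,-20],"fingers": -1},
    {"dp": [-6,-9,0],"turn": [0,0,-30],"fingers": -1},
    {"dp": [-7.8,-12,0],"turn": [0,0,-40],"fingers": -1},
    {"dp": [-7.8,-12,0],"turn": [0,0,-42.9],"fingers": -1}
  ]
}}

```text
clock: 12.18
ee_pos: [0.5288, 0.223, 0.1448]
tcp_rot: [-3.14, 0.048, 0.001]
ft_force: [-0.3, -2.1, -3.9]
opening: 0.0198
```

Run:
```python
from h import *
import pickle
st(); c=P('wrist'); snap('wrist','w9'); pickle.dump(c,open('w9.pkl','wb'))
print(bot.observe()['q'].round(2)); go([(0.53,.22,.0175,-2.1)])
```

```text
t12.18 tcp [0.5288 0.223  0.1448] yaw -1.75 tilt 0.09 F [-0.3 -2.1 -3.9] op 0.0198
[-0.26  0.83 -0.37  1.59  0.39  0.79 -0.83]
dp [0.13, 0.13, 12.73] turn [-0.0, 0.1, 0.3]
```

View pics/w9.png

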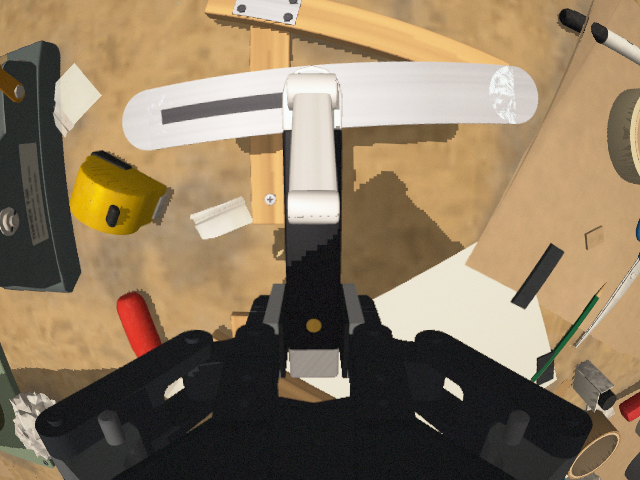

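Emit:
{"fn": "send_rows", "kwargs": {
  "plan": [
    {"dp": [0.1,0.1,4],"turn": [0,0,0.3],"fingers": -1},
    {"dp": [0.1,0.1,8],"turn": [0,0,0.3],"fingers": -1},
    {"dp": [0.1,0.1,11],"turn": [0,0,0.3],"fingers": -1},
    {"dp": [0.1,0.1,12.2],"turn": [0,0,0.3],"fingers": -1},
    {"dp": [0.1,0.1,12.5],"turn": [0,0,0.3],"fingers": -1}
  ]
}}

```text
clock: 12.85
ee_pos: [0.5302, 0.2194, 0.0204]
tcp_rot: [3.141, -0.067, -0.0]
ft_force: [0.4, 0.1, -3.6]
opening: 0.0202
```

Run:
```python
from h import *
import pickle
st(); c=P('wrist'); snap('wrist','w10'); pickle.dump(c,open('w10.pkl','wb'))
go([(0.53,.22,.0165,-2.1)])
crop('w10','w10b',130,0,400,300,2)
```

```text
t12.85 tcp [0.5302 0.2194 0.0204] yaw -2.45 tilt 0.01 F [ 0.4  0.1 -3.6] op 0.0202
dp [-0.04, -0.05, 0.41] turn [-0.0, -0.0, -0.3]
```

View pics/w10b.png

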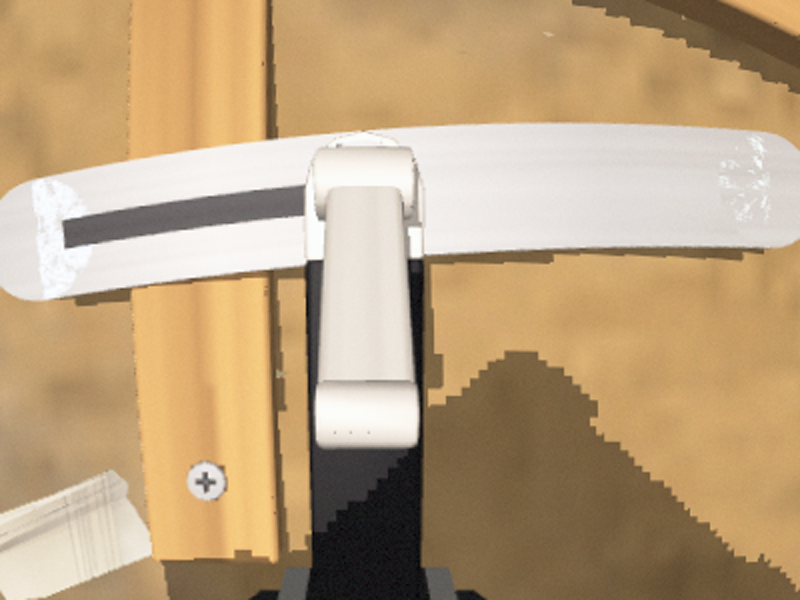

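Run:
```python
from h import *
import pickle
c=pickle.load(open('w10.pkl','rb'))
A=lambda x,y,z: at('wrist',130+x/2,y/2,z,c)
def az(a,b): e=b-a; return np.degrees(np.arctan2(e[1],e[0]))
a,b=A(270,130,.01),A(277,558,.01); print('R',a.round(4),b.round(4),az(a,b))
a,b=A(270,8,.01),A(277,558,.01); print('R',a.round(4),b.round(4),az(a,b))
a,b=A(132,5,.01),A(153,555,.01); print('L',a.round(4),b.round(4),az(a,b))
a,b=A(309,280,.028),A(312,560,.028); print('SL',a.round(4),b.round(4),az(a,b))
a,b=A(424,290,.028),A(422,560,.028); print('SR',a.round(4),b.round(4),az(a,b))
```

```text
R [0.5145 0.3186 0.01  ] [0.5102 0.2265 0.01  ] -92.65569700271605
R [0.5153 0.346  0.01  ] [0.5102 0.2265 0.01  ] -92.46052301680183
L [0.4855 0.3509 0.01  ] [0.4815 0.228  0.01  ] -91.88349366579087
SL [0.5224 0.2868 0.028 ] [0.5197 0.233  0.028 ] -92.8250485334219
SR [0.543  0.2841 0.028 ] [0.5413 0.2321 0.028 ] -91.87489124674869
```

Emit:
{"fn": "send_rows", "kwargs": {
  "plan": [
    {"dp": [0,0,0.35],"turn": [0,0,-0.3],"fingers": -1},
    {"dp": [-0.3,0,0.38],"turn": [0,0,-0.3],"fingers": -1},
    {"dp": [-0.6,0,0.38],"turn": [0,0,-0.3],"fingers": -1},
    {"dp": [-0.8,0,0.38],"turn": [0,0,-0.3],"fingers": -1},
    {"dp": [-0.8,0,0.38],"turn": [0,0,-0.3],"fingers": -1}
  ]
}}

```text
clock: 13.52
ee_pos: [0.5221, 0.22, 0.0167]
tcp_rot: [-3.141, 0.057, -0.0]
ft_force: [-0.8, 0.4, -2.4]
opening: 0.0198
```

Emit:
{"fn": "send_rows", "kwargs": {
  "plan": [
    {"dp": [-0.1,0,0],"turn": [0,0,0],"fingers": -1},
    {"dp": [-0.15,0,0],"turn": [0,0,0],"fingers": -1},
    {"dp": [-0.15,0,0],"turn": [0,0,0],"fingers": -1}
  ]
}}

```text
clock: 13.9
ee_pos: [0.5212, 0.22, 0.0167]
tcp_rot: [-3.141, 0.058, -0.002]
ft_force: [6.5, -0.5, -2.6]
opening: 0.0197
```

Emit:
{"fn": "send_rows", "kwargs": {
  "plan": [
    {"dp": [-0.1,0,0],"turn": [0,0,0],"fingers": -1},
    {"dp": [-0.1,0,0],"turn": [0,0,0],"fingers": -1}
  ]
}}

```text
clock: 14.15
ee_pos: [0.5211, 0.22, 0.0168]
tcp_rot: [-3.14, 0.059, -0.004]
ft_force: [10.9, 0.4, -5.8]
opening: 0.0198
```

Emit:
{"fn": "send_rows", "kwargs": {
  "plan": [
    {"dp": [0.08,-1,0],"turn": [0,0,0],"fingers": -1},
    {"dp": [0.08,-2,0],"turn": [0,0,0],"fingers": -1},
    {"dp": [0.08,-3,0],"turn": [0,0,0],"fingers": -1},
    {"dp": [0.08,-4,0],"turn": [0,0,0],"fingers": -1},
    {"dp": [0.08,-4.2,0],"turn": [0,0,0],"fingers": -1}
  ]
}}

```text
clock: 14.78
ee_pos: [0.5226, 0.2615, 0.0166]
tcp_rot: [3.14, -0.058, 0.001]
ft_force: [4.3, -5.5, -1.3]
opening: 0.0198
```

Emit:
{"fn": "send_rows", "kwargs": {
  "plan": [
    {"dp": [0,-0.1,0],"turn": [0,0,0],"fingers": -1},
    {"dp": [0,-0.2,0],"turn": [0,0,0],"fingers": -1},
    {"dp": [0,-0.2,0],"turn": [0,0,0],"fingers": -1}
  ]
}}

```text
clock: 15.15
ee_pos: [0.5227, 0.263, 0.0166]
tcp_rot: [3.14, -0.059, 0.001]
ft_force: [4.9, -5.4, -1.6]
opening: 0.0198
```

Run:
```python
from h import *
import pickle
st(); c=P('wrist'); snap('wrist','w11'); pickle.dump(c,open('w11.pkl','wb'))
crop('w11','w11b',130,0,400,300,2)
```

```text
t15.15 tcp [0.5227 0.263  0.0166] yaw -2.15 tilt 0.07 F [ 4.9 -5.4 -1.6] op 0.0198
```

View pics/w11b.png

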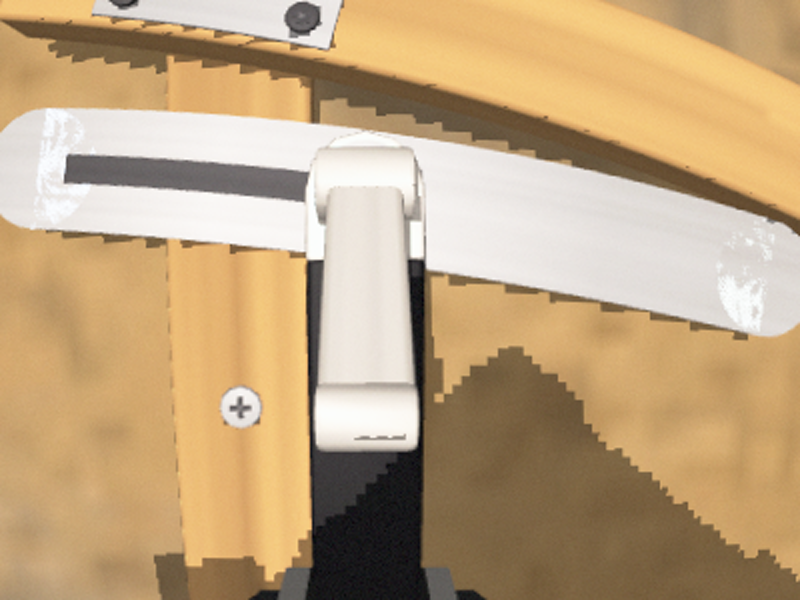

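Emit:
{"fn": "send_rows", "kwargs": {
  "plan": [
    {"dp": [0,-0.2,0],"turn": [0,0,0],"fingers": -1},
    {"dp": [0,-0.4,0],"turn": [0,0,0],"fingers": -1},
    {"dp": [0,-0.5,0],"turn": [0,0,0],"fingers": -1},
    {"dp": [0,-0.5,0],"turn": [0,0,0],"fingers": -1}
  ]
}}

```text
clock: 15.7
ee_pos: [0.5228, 0.2681, 0.0166]
tcp_rot: [3.14, -0.059, 0.001]
ft_force: [4.2, -3.9, -1.1]
opening: 0.0199
```

Emit:
{"fn": "send_rows", "kwargs": {
  "plan": [
    {"dp": [0,-0.1,0],"turn": [0,0,0],"fingers": -1},
    {"dp": [0,-0.2,0],"turn": [0,0,0],"fingers": -1},
    {"dp": [0,-0.2,0],"turn": [0,0,0],"fingers": -1}
  ]
}}

```text
clock: 16.08
ee_pos: [0.5229, 0.2701, 0.0166]
tcp_rot: [3.14, -0.059, 0.001]
ft_force: [4.8, -4.9, -1.8]
opening: 0.02
```

Run:
```python
from h import *
import pickle
st(); c=P('wrist'); snap('wrist','w12'); pickle.dump(c,open('w12.pkl','wb'))
crop('w12','w12b',130,0,400,300,2)
```

```text
t16.07 tcp [0.5229 0.2701 0.0166] yaw -2.14 tilt 0.07 F [ 4.8 -4.9 -1.8] op 0.0200
```

View pics/w12b.png

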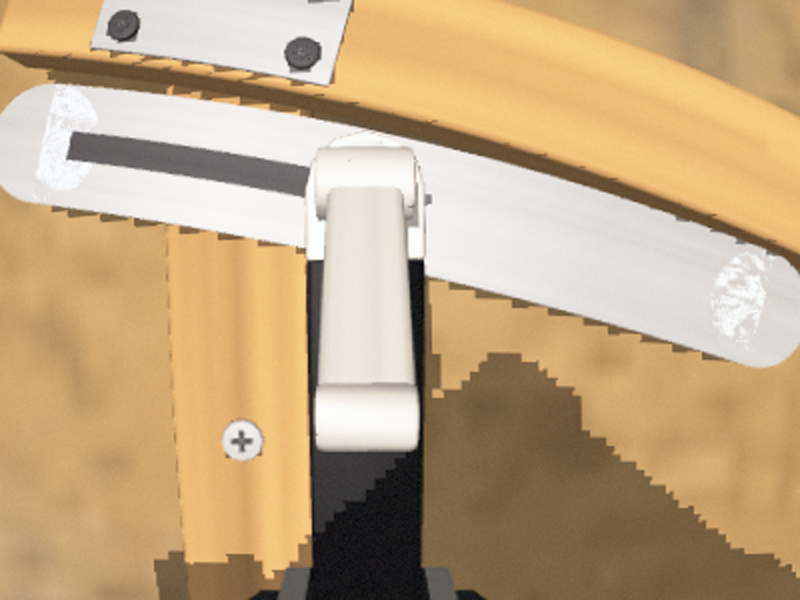

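Nearly flush; a small gap is left at the back. I'll push on in 1 mm steps, watching the force.

Emit:
{"fn": "send_rows", "kwargs": {
  "plan": [
    {"dp": [0,-0.1,0],"turn": [0,0,0],"fingers": -1},
    {"dp": [0,-0.15,0],"turn": [0,0,0],"fingers": -1},
    {"dp": [0,-0.15,0],"turn": [0,0,0],"fingers": -1}
  ]
}}

```text
clock: 16.5
ee_pos: [0.5229, 0.2715, 0.0166]
tcp_rot: [3.14, -0.059, 0.001]
ft_force: [5.1, -3.9, -0.7]
opening: 0.0201
```

Emit:
{"fn": "send_rows", "kwargs": {
  "plan": [
    {"dp": [0,-0.1,0],"turn": [0,0,0],"fingers": -1},
    {"dp": [0,-0.1,0],"turn": [0,0,0],"fingers": -1},
    {"dp": [0,-0.1,0],"turn": [0,0,0],"fingers": -1}
  ]
}}

```text
clock: 16.88
ee_pos: [0.523, 0.2723, 0.0166]
tcp_rot: [3.14, -0.059, 0.001]
ft_force: [4.0, -6.2, -0.5]
opening: 0.0201
```

Run:
```python
from h import *
import pickle
st(); c=P('wrist'); snap('wrist','w13'); pickle.dump(c,open('w13.pkl','wb'))
crop('w13','w13b',130,0,400,300,2)
```

```text
t16.88 tcp [0.523  0.2723 0.0166] yaw -2.15 tilt 0.09 F [ 4.  -6.2 -0.5] op 0.0201
```

View pics/w13b.png

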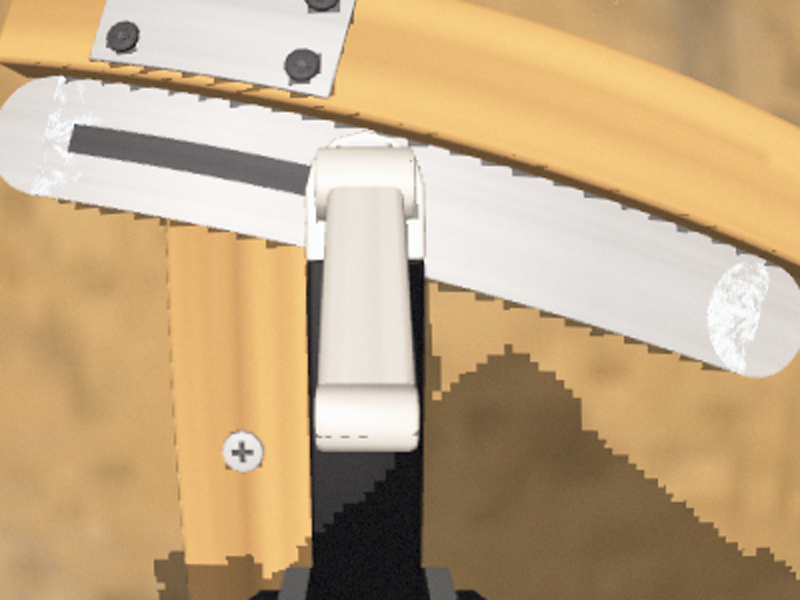

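Emit:
{"fn": "send_rows", "kwargs": {
  "plan": [
    {"dp": [0,-0.1,0],"turn": [0,0,0],"fingers": -1},
    {"dp": [0,-0.1,0],"turn": [0,0,0],"fingers": -1},
    {"dp": [0,-0.1,0],"turn": [0,0,0],"fingers": -1}
  ]
}}

```text
clock: 17.3
ee_pos: [0.523, 0.2724, 0.0165]
tcp_rot: [3.138, -0.06, 0.0]
ft_force: [3.9, -10.0, 2.0]
opening: 0.0194
```

Emit:
{"fn": "send_rows", "kwargs": {
  "plan": [
    {"dp": [0,-0.1,0],"turn": [0,0,0],"fingers": -1},
    {"dp": [0,-0.1,0],"turn": [0,0,0],"fingers": -1},
    {"dp": [0,-0.1,0],"turn": [0,0,0],"fingers": -1}
  ]
}}

```text
clock: 17.68
ee_pos: [0.523, 0.2724, 0.0165]
tcp_rot: [3.136, -0.06, -0.0]
ft_force: [3.4, -15.0, 3.0]
opening: 0.0197
```

Emit:
{"fn": "send_rows", "kwargs": {
  "plan": [
    {"dp": [0,0.15,0],"turn": [0,0,0],"fingers": -1},
    {"dp": [0,0.2,0],"turn": [0,0,0],"fingers": -1},
    {"dp": [0,0.2,0],"turn": [0,0,0],"fingers": -0.3},
    {"dp": [0,0.2,0],"turn": [0,0,0],"fingers": -0.3}
  ]
}}

```text
clock: 18.18
ee_pos: [0.5222, 0.2736, 0.0166]
tcp_rot: [-3.141, 0.057, 0.001]
ft_force: [-0.2, 0.9, -0.6]
opening: 0.03
```

Emit:
{"fn": "send_rows", "kwargs": {
  "plan": [
    {"dp": [0,0,0],"turn": [0,0,0],"fingers": -0.3},
    {"dp": [0,0,-3],"turn": [0,0,0],"fingers": -0.3},
    {"dp": [0,0,-7],"turn": [0,0,0],"fingers": -0.3},
    {"dp": [0,0,-11],"turn": [0,0,0],"fingers": -1},
    {"dp": [0,0,-11],"turn": [0,0,0],"fingers": -1}
  ]
}}

```text
clock: 18.8
ee_pos: [0.5234, 0.2741, 0.1291]
tcp_rot: [-3.139, 0.058, -0.005]
ft_force: [0.5, 0.6, 0.6]
opening: -0.0001
```

Run:
```python
from h import *
import pickle
st(); c=P('wrist'); snap('wrist','w14'); pickle.dump(c,open('w14.pkl','wb'))
crop('w14','w14b',180,30,320,240,2.5)
d=np.array([-.0366,-.9993]); pv=np.array([.523,.2724])-d*.0848; g=pv+d*.040; print(pv,g)
go([(g[0],g[1],.09,-2.1),(g[0],g[1],.036,-2.1)])
```

```text
t18.80 tcp [0.5234 0.2741 0.1291] yaw -2.11 tilt 0.24 F [0.5 0.6 0.6] op -0.0001
[0.52610368 0.35714064] [0.52463968 0.31716864]
dp [0.02, -4.36, 3.74] turn [-0.1, -0.1, -0.0]
dp [0.0, 0.0, 5.4] turn [0.0, 0.0, 0.0]
```

View pics/w14b.png

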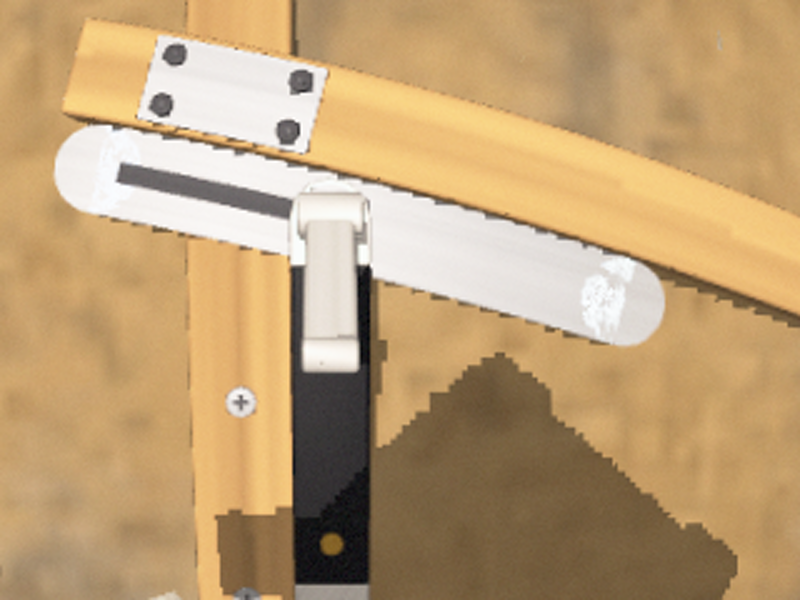

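Run:
```python
from h import *
import pickle
c=pickle.load(open('w14.pkl','rb'))
A=lambda x,y,z: at('wrist',180+x/2.5,30+y/2.5,z,c)
d=np.array([-.0366,-.9993]); pv=np.array([.5261,.3571])
for L in(.05,.054):
  p=np.r_[pv+d*L*np.cos(.9),.0345+L*np.sin(.9)]; print((proj('wrist',p,c)-[180,30])*2.5)
b=A(55,170,.017);f=A(665,308,.017);u=(f-b)/np.linalg.norm(f-b); print(np.linalg.norm(f-b),np.degrees(np.arctan2(u[1],u[0])),f-u*.0975)
def az(a,b): e=b-a; return np.degrees(np.arctan2(e[1],e[0]))
# strut inner edge top z .026
for p,q in(((65,113),(800,320)),): a,b=A(*p,.026),A(*q,.026); print('strut in',az(a,b),a,b)
for p,q in(((105,128),(640,262)),): a,b=A(*p,.017),A(*q,.017); print('blade upper edge',az(a,b))
for p,q in(((95,213),(590,340)),): a,b=A(*p,.017),A(*q,.017); print('blade lower edge',az(a,b))
```

```text
[332.06606756 342.30173612]
[332.12802556 355.22229744]
0.1758390679590493 -14.712360394401996 [0.52585994 0.35477206 0.017     ]
strut in -16.645793877274496 [0.45611652 0.38901138 0.026     ] [0.65990869 0.32808089 0.026     ]
blade upper edge -15.916065160413886
blade lower edge -16.57287313689344
```

Emit:
{"fn": "send_rows", "kwargs": {
  "plan": [
    {"dp": [0,-4.4,0],"turn": [0,0,0],"fingers": -1},
    {"dp": [0,-4.4,2],"turn": [0,0,0],"fingers": -1},
    {"dp": [0,-4.4,3.7],"turn": [0,0,0],"fingers": -1},
    {"dp": [0,-4.4,4.5],"turn": [0,0,0],"fingers": -1},
    {"dp": [0,-4.4,4.9],"turn": [0,0,0],"fingers": -1}
  ]
}}

```text
clock: 19.48
ee_pos: [0.5241, 0.317, 0.0771]
tcp_rot: [3.141, -0.058, -0.001]
ft_force: [0.1, -0.0, 0.4]
opening: -0.0002
```

Run:
```python
from h import *
st(); snap('wrist','w15'); go([(.5246,.3172,.038,-2.1)])
```

```text
t19.48 tcp [0.5241 0.317  0.0771] yaw -2.13 tilt 0.03 F [ 0.1 -0.   0.4] op -0.0002
dp [0.06, -0.01, 3.9] turn [0.0, 0.0, -0.0]
```

View pics/w15.png

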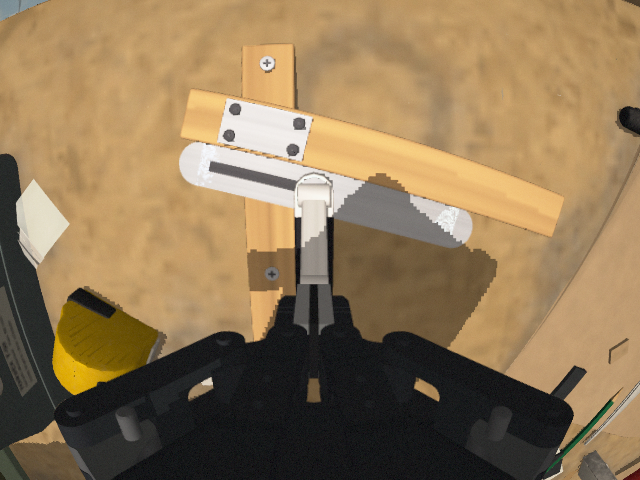

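Emit:
{"fn": "send_rows", "kwargs": {
  "plan": [
    {"dp": [0.05,-0.3,0],"turn": [0,0,0],"fingers": -1},
    {"dp": [0.05,-0.3,0.5],"turn": [0,0,0],"fingers": -1},
    {"dp": [0.05,-0.3,1.0],"turn": [0,0,0],"fingers": -1},
    {"dp": [0.05,-0.3,1.5],"turn": [0,0,0],"fingers": -1}
  ]
}}

```text
clock: 20.02
ee_pos: [0.525, 0.3197, 0.0626]
tcp_rot: [3.14, -0.058, 0.001]
ft_force: [0.3, -5.5, 5.5]
opening: 0.0002
```

Emit:
{"fn": "send_rows", "kwargs": {
  "plan": [
    {"dp": [0,0,0.5],"turn": [0,0,0],"fingers": -1},
    {"dp": [0,0,1.0],"turn": [0,0,0],"fingers": -1},
    {"dp": [0,0,1.5],"turn": [0,0,0],"fingers": -1},
    {"dp": [0,0,2.0],"turn": [0,0,0],"fingers": -1}
  ]
}}

```text
clock: 20.52
ee_pos: [0.5247, 0.3204, 0.0422]
tcp_rot: [-3.141, 0.058, 0.0]
ft_force: [-0.1, -0.6, 1.5]
opening: -0.0003
```

Run:
```python
from h import *
st(); snap('wrist','w16'); crop('w16','w16b',160,30,340,255,2.3)
```

```text
t20.52 tcp [0.5247 0.3204 0.0422] yaw -2.10 tilt 0.01 F [-0.1 -0.6  1.5] op -0.0003
```

View pics/w16b.png

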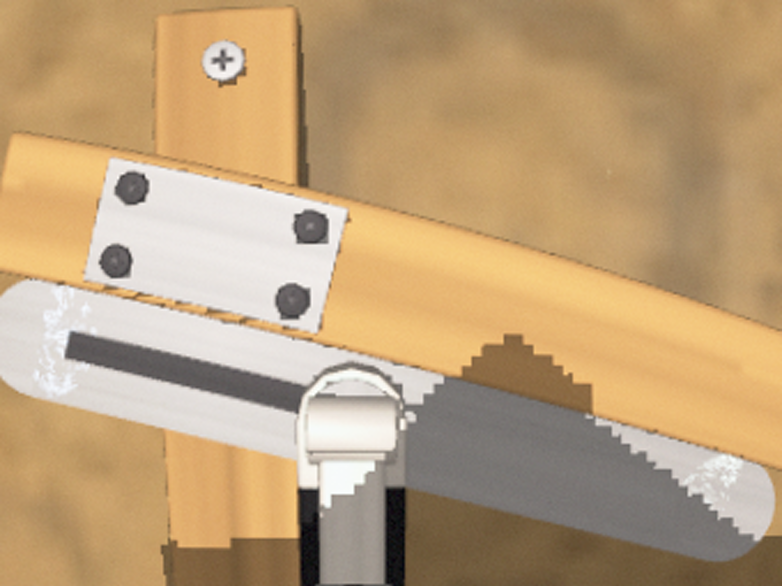

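Emit:
{"fn": "send_rows", "kwargs": {
  "plan": [
    {"dp": [0,0,0.3],"turn": [0,0,0],"fingers": -1},
    {"dp": [0,0,0.5],"turn": [0,0,0],"fingers": -1},
    {"dp": [0,0,0.6],"turn": [0,0,0],"fingers": -1},
    {"dp": [0,0,0.6],"turn": [0,0,0],"fingers": -1}
  ]
}}

```text
clock: 21.08
ee_pos: [0.5248, 0.3206, 0.0373]
tcp_rot: [-3.141, 0.058, -0.001]
ft_force: [-3.4, -3.9, 16.1]
opening: 0.0003
```

Emit:
{"fn": "send_rows", "kwargs": {
  "plan": [
    {"dp": [0,0,-3],"turn": [0,0,0],"fingers": -1},
    {"dp": [0,2,-7],"turn": [0,0,0],"fingers": -1},
    {"dp": [0,5,-10],"turn": [0,0,0],"fingers": -1},
    {"dp": [0,5,-10],"turn": [0,0,0],"fingers": -0.3}
  ]
}}

```text
clock: 21.58
ee_pos: [0.524, 0.2688, 0.1385]
tcp_rot: [-3.14, 0.062, -0.005]
ft_force: [0.3, 0.3, 0.2]
opening: 0.0171
```

Run:
```python
from h import *
import pickle
st(); c=P('wrist'); snap('wrist','w17'); pickle.dump(c,open('w17.pkl','wb'))
crop('w17','w17b',180,20,320,240,2.5)
```

```text
t21.57 tcp [0.524  0.2688 0.1385] yaw -2.25 tilt 0.17 F [0.3 0.3 0.2] op 0.0171
```

View pics/w17b.png

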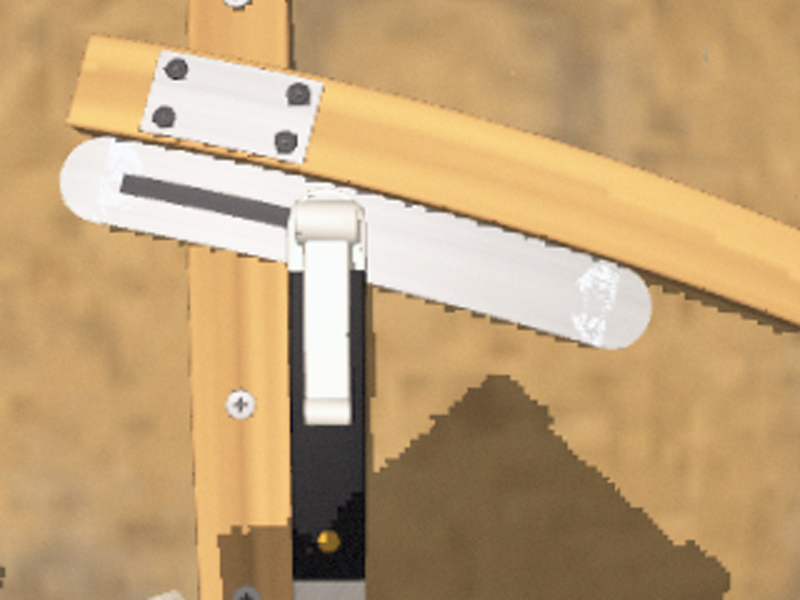

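Run:
```python
from h import *
go([(.523,.2724,.0165,-2.15)])
```

```text
dp [-0.05, -0.23, 12.07] turn [-0.0, -0.1, -0.0]
```

Emit:
{"fn": "send_rows", "kwargs": {
  "plan": [
    {"dp": [-0.05,-0.3,4],"turn": [0,0,0],"fingers": -0.2},
    {"dp": [-0.05,-0.3,8],"turn": [0,0,0],"fingers": -0.2},
    {"dp": [-0.05,-0.3,11],"turn": [0,0,0],"fingers": -0.2},
    {"dp": [-0.05,-0.3,12.1],"turn": [0,0,0],"fingers": -0.2},
    {"dp": [-0.05,-0.3,12.1],"turn": [0,0,0],"fingers": -0.2}
  ]
}}

```text
clock: 22.25
ee_pos: [0.5221, 0.2739, 0.0152]
tcp_rot: [3.141, -0.057, -0.001]
ft_force: [0.3, 0.6, -0.2]
opening: 0.0342
```

Emit:
{"fn": "send_rows", "kwargs": {
  "grip_force": 50,
  "plan": [
    {"dp": [0,0,0],"turn": [0,0,0],"fingers": -1},
    {"dp": [0,0,0],"turn": [0,0,0],"fingers": -1},
    {"dp": [0,0,0],"turn": [0,0,0],"fingers": -1}
  ]
}}

```text
clock: 22.62
ee_pos: [0.523, 0.2738, 0.0166]
tcp_rot: [-3.14, 0.058, -0.002]
ft_force: [0.5, 0.7, 8.5]
opening: 0.0196
```

Run:
```python
from h import *
import pickle
from geo import *
st()
# new corner: rail edge, strut at final slant
d=np.array([np.cos(np.radians(-92.15)),np.sin(np.radians(-92.15))]); n=np.array([-d[1],d[0]])
scr=np.array([.4687,.0959])
cen=[(.4705,.1344),(.4659,.0113),(.4641,-.0489)]
for q in cen: print('off centre', (np.array(q)-scr)@n)
for q in [(.4859,.1442),(.4777,-.0681),(.4571,.1459),(.4487,-.0664)]: print('edge',(np.array(q)-scr)@n)
```

```text
t22.62 tcp [0.523  0.2738 0.0166] yaw -2.11 tilt 0.11 F [0.5 0.7 8.5] op 0.0196
off centre 0.0003543755965705658
off centre 0.00037580551152053675
off centre 0.0008355221929990412
edge 0.015375879967601567
edge 0.015146251122230569
edge -0.013467622672039978
edge -0.01389711072453068
```

Run:
```python
from h import *
import pickle
c=pickle.load(open('w1.pkl','rb'))
A2=lambda x,y,z: at('wrist',230+x/3.6,40+y/3.6,z,c)
for z in (0,.03):
  for p in ((155,245),(155,320),(80,185),(55,385),(0,265),(85,590)): print(z,p,A2(*p,z).round(3))
c=pickle.load(open('w2.pkl','rb'))
for z in (0,.03):
  for p in((232,270),(278,265),(272,242),(240,245),(255,287)): print(z,p,at('wrist',*p,z,c).round(3))
d=np.array([np.cos(np.radians(-92.15)),np.sin(np.radians(-92.15))]); n=np.array([-d[1],d[0]])
scr=np.array([.4687,.0959]); s=np.array([np.cos(np.radians(-16.4)),np.sin(np.radians(-16.4))])
pv=scr+d*.0339+n*.026; print('pivot',pv,'back',pv-s*.0785,'front',pv+s*.0975, 'tcp',pv+d*.0834)
print('pre', pv+d*.0834+d*.071+n*.008)
crop('side0','s0n',300,220,120,90,6)
```

```text
0 (155, 245) [0.435 0.089 0.   ]
0 (155, 320) [0.432 0.062 0.   ]
0 (80, 185) [0.41  0.114 0.   ]
0 (55, 385) [0.394 0.043 0.   ]
0 (0, 265) [0.378 0.089 0.   ]
0 (85, 590) [ 0.397 -0.034  0.   ]
0.03 (155, 245) [0.438 0.087 0.03 ]
0.03 (155, 320) [0.435 0.061 0.03 ]
0.03 (80, 185) [0.414 0.11  0.03 ]
0.03 (55, 385) [0.399 0.043 0.03 ]
0.03 (0, 265) [0.385 0.086 0.03 ]
0.03 (85, 590) [ 0.402 -0.029  0.03 ]
0 (232, 270) [0.369 0.063 0.   ]
0 (278, 265) [0.435 0.07  0.   ]
0 (272, 242) [0.428 0.103 0.   ]
0 (240, 245) [0.383 0.099 0.   ]
0 (255, 287) [0.401 0.037 0.   ]
0.03 (232, 270) [0.376 0.074 0.03 ]
0.03 (278, 265) [0.438 0.081 0.03 ]
0.03 (272, 242) [0.431 0.112 0.03 ]
0.03 (240, 245) [0.389 0.108 0.03 ]
0.03 (255, 287) [0.406 0.05  0.03 ]
pivot [0.49340991 0.06104845] back [0.41810377 0.08321226] front [0.58694302 0.03352016] tcp [ 0.4902811  -0.02229284]
pre [ 0.49561185 -0.09354298]
```

View pics/s0n.png

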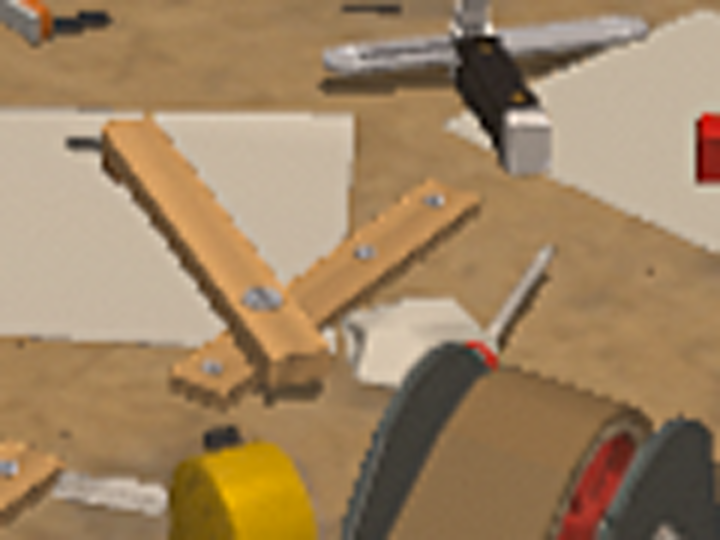

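Emit:
{"fn": "send_rows", "kwargs": {
  "plan": [
    {"dp": [0,0,-1],"turn": [0,0,0],"fingers": -1},
    {"dp": [0,0,-4],"turn": [0,0,0],"fingers": -1},
    {"dp": [0,2,-8],"turn": [0,0,0],"fingers": -1},
    {"dp": [-0.5,6,-11],"turn": [0,0,0],"fingers": -1},
    {"dp": [-1,11,-12],"turn": [0,0,0],"fingers": -1}
  ]
}}

```text
clock: 23.25
ee_pos: [0.5083, 0.1633, 0.1376]
tcp_rot: [-3.14, 0.056, -0.003]
ft_force: [1.4, -1.9, -3.9]
opening: 0.0196
```

Emit:
{"fn": "send_rows", "kwargs": {
  "plan": [
    {"dp": [0,5,0],"turn": [0,0,0],"fingers": -1},
    {"dp": [-0.2,10,0],"turn": [0,0,0],"fingers": -1},
    {"dp": [-0.4,15,0],"turn": [0,0,0],"fingers": -1},
    {"dp": [-0.6,20,0],"turn": [0,0,0],"fingers": -1},
    {"dp": [-0.6,24,0],"turn": [0,0,0],"fingers": -1}
  ]
}}

```text
clock: 23.88
ee_pos: [0.493, -0.0779, 0.1361]
tcp_rot: [3.14, -0.059, -0.0]
ft_force: [1.1, 0.8, -4.3]
opening: 0.0195
```

Run:
```python
from h import *
import pickle
st(); c=P('wrist'); snap('wrist','w18'); pickle.dump(c,open('w18.pkl','wb'))
print(bot.observe()['q'].round(2))
go([(0.4956,-.0935,.13,-2.15),(0.4956,-.0935,.0185,-2.15)])
```

```text
t23.88 tcp [ 0.493  -0.0779  0.1361] yaw -2.16 tilt 0.03 F [ 1.1  0.8 -4.3] op 0.0195
[ 0.33  0.77 -0.41  1.86  0.51  0.62 -0.45]
dp [0.36, 1.0, 0.58] turn [0.2, 0.1, -0.3]
dp [0.0, 0.0, 11.15] turn [0.0, 0.0, 0.0]
```

View pics/w18.png

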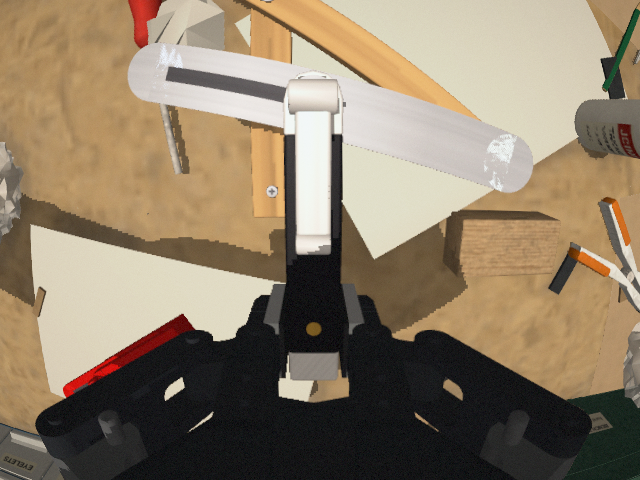

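Emit:
{"fn": "send_rows", "kwargs": {
  "plan": [
    {"dp": [0.3,1.0,3],"turn": [0,0,0],"fingers": -1},
    {"dp": [0.3,1.2,7],"turn": [0,0,0],"fingers": -1},
    {"dp": [0.3,1.2,10],"turn": [0,0,0],"fingers": -1},
    {"dp": [0.3,1.2,11.3],"turn": [0,0,0],"fingers": -1},
    {"dp": [0.3,1.2,11.6],"turn": [0,0,0],"fingers": -1}
  ]
}}

```text
clock: 24.55
ee_pos: [0.4962, -0.0876, 0.0197]
tcp_rot: [3.141, -0.057, -0.0]
ft_force: [-0.1, -0.9, -2.4]
opening: 0.0195
```

Run:
```python
from h import *
import pickle
st(); c=P('wrist'); snap('wrist','w19'); pickle.dump(c,open('w19.pkl','wb'))
go([(0.4956,-.0935,.0165,-2.15)])
```

```text
t24.55 tcp [ 0.4962 -0.0876  0.0197] yaw -2.09 tilt 0.01 F [-0.1 -0.9 -2.4] op 0.0195
dp [-0.05, 0.58, 0.34] turn [0.0, -0.0, 0.0]
```

View pics/w19.png

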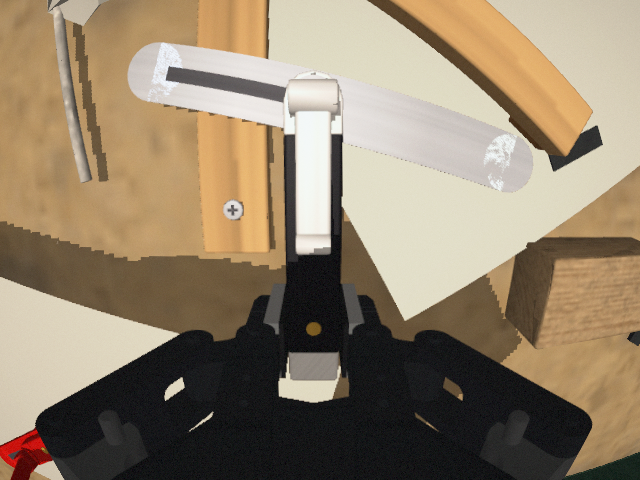

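Emit:
{"fn": "send_rows", "kwargs": {
  "plan": [
    {"dp": [0,0,0.3],"turn": [0,0,0],"fingers": -1},
    {"dp": [-0.3,0,0.32],"turn": [0,0,0],"fingers": -1},
    {"dp": [-0.6,0,0.32],"turn": [0,0,0],"fingers": -1},
    {"dp": [-0.8,0,0.32],"turn": [0,0,0],"fingers": -1},
    {"dp": [-0.8,0,0.32],"turn": [0,0,0],"fingers": -1}
  ]
}}

```text
clock: 25.22
ee_pos: [0.4882, -0.0875, 0.0166]
tcp_rot: [3.141, -0.058, 0.001]
ft_force: [-0.4, 0.0, 6.5]
opening: 0.0193
```

Emit:
{"fn": "send_rows", "kwargs": {
  "plan": [
    {"dp": [-0.1,0,0],"turn": [0,0,0],"fingers": -1},
    {"dp": [-0.15,0,0],"turn": [0,0,0],"fingers": -1},
    {"dp": [-0.15,0,0],"turn": [0,0,0],"fingers": -1}
  ]
}}

```text
clock: 25.6
ee_pos: [0.4877, -0.0875, 0.0166]
tcp_rot: [-3.141, 0.058, -0.004]
ft_force: [7.0, -1.1, 3.9]
opening: 0.0194
```

Emit:
{"fn": "send_rows", "kwargs": {
  "plan": [
    {"dp": [0.04,-0.5,0],"turn": [0,0,0],"fingers": -1},
    {"dp": [0.04,-1,0],"turn": [0,0,0],"fingers": -1},
    {"dp": [0.04,-1.5,0],"turn": [0,0,0],"fingers": -1},
    {"dp": [0.04,-2,0],"turn": [0,0,0],"fingers": -1}
  ]
}}

```text
clock: 26.1
ee_pos: [0.4884, -0.0689, 0.0166]
tcp_rot: [3.139, -0.06, 0.002]
ft_force: [6.4, -10.8, 5.8]
opening: 0.0195
```

Run:
```python
from h import *
st(); snap('wrist','w20'); snap('side','s20'); crop('s20','s20b',280,200,200,150,4)
```

```text
t26.10 tcp [ 0.4884 -0.0689  0.0166] yaw -2.19 tilt 0.13 F [  6.4 -10.8   5.8] op 0.0195
```

View pics/w20.png

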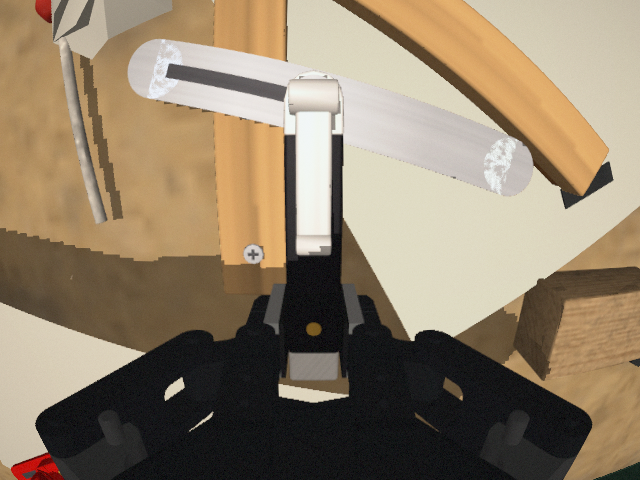

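View pics/s20b.png

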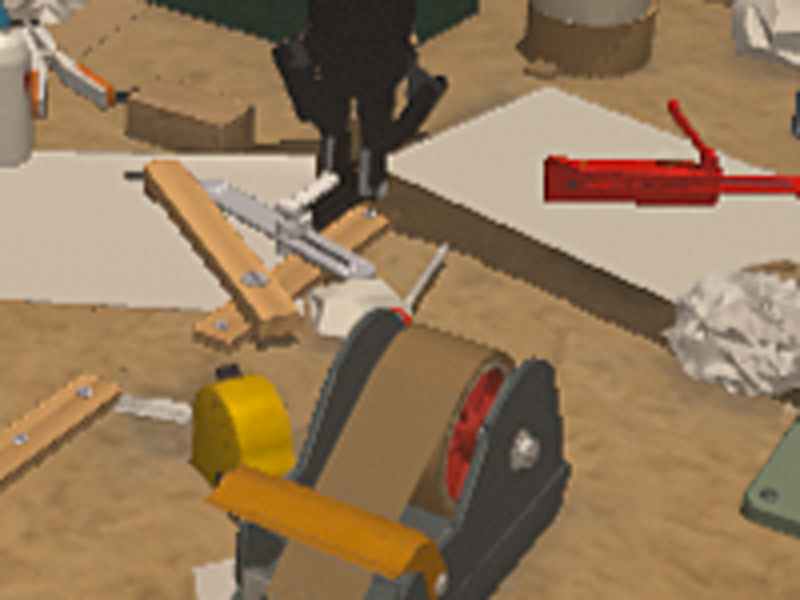

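Emit:
{"fn": "send_rows", "kwargs": {
  "plan": [
    {"dp": [0,-0.4,0],"turn": [0,0,0],"fingers": -1},
    {"dp": [0,-0.8,0],"turn": [0,0,0],"fingers": -1},
    {"dp": [0,-1.2,0],"turn": [0,0,0],"fingers": -1}
  ]
}}

```text
clock: 26.58
ee_pos: [0.4889, -0.0571, 0.0166]
tcp_rot: [3.139, -0.06, 0.002]
ft_force: [5.7, -10.9, 4.4]
opening: 0.0191
```

Emit:
{"fn": "send_rows", "kwargs": {
  "plan": [
    {"dp": [0,-0.4,0],"turn": [0,0,0],"fingers": -1},
    {"dp": [0,-0.8,0],"turn": [0,0,0],"fingers": -1},
    {"dp": [0,-1.0,0],"turn": [0,0,0],"fingers": -1}
  ]
}}

```text
clock: 26.95
ee_pos: [0.4892, -0.047, 0.0166]
tcp_rot: [3.139, -0.06, 0.002]
ft_force: [6.0, -11.4, 5.4]
opening: 0.0196
```

Run:
```python
from h import *
st(); snap('wrist','w21');
```

```text
t26.95 tcp [ 0.4892 -0.047   0.0166] yaw -2.18 tilt 0.13 F [  6.  -11.4   5.4] op 0.0196
```

View pics/w21.png

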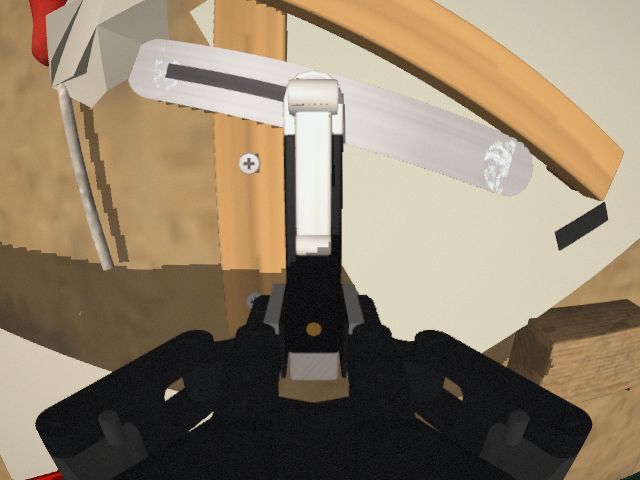

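Emit:
{"fn": "send_rows", "kwargs": {
  "plan": [
    {"dp": [0,-0.4,0],"turn": [0,0,0],"fingers": -1},
    {"dp": [0,-0.8,0],"turn": [0,0,0],"fingers": -1},
    {"dp": [0,-1.0,0],"turn": [0,0,0],"fingers": -1}
  ]
}}

```text
clock: 27.38
ee_pos: [0.4896, -0.037, 0.0166]
tcp_rot: [3.139, -0.06, 0.002]
ft_force: [5.2, -11.6, 5.4]
opening: 0.0198
```

Run:
```python
from h import *
st(); snap('wrist','w22');
```

```text
t27.38 tcp [ 0.4896 -0.037   0.0166] yaw -2.18 tilt 0.13 F [  5.2 -11.6   5.4] op 0.0198
```

View pics/w22.png

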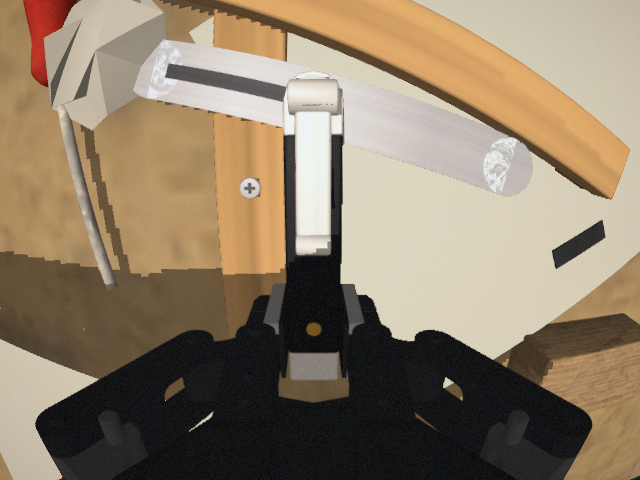

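Emit:
{"fn": "send_rows", "kwargs": {
  "plan": [
    {"dp": [0,-0.4,0],"turn": [0,0,0],"fingers": -1},
    {"dp": [0,-0.8,0],"turn": [0,0,0],"fingers": -1},
    {"dp": [0,-1.1,0],"turn": [0,0,0],"fingers": -1},
    {"dp": [0,-1.1,0],"turn": [0,0,0],"fingers": -1}
  ]
}}

```text
clock: 27.92
ee_pos: [0.4899, -0.0256, 0.0166]
tcp_rot: [3.139, -0.059, 0.002]
ft_force: [4.7, -8.2, 6.4]
opening: 0.0196
```

Run:
```python
from h import *
st(); snap('wrist','w23'); crop('w23','w23b',120,0,440,330,1.8)
```

```text
t27.93 tcp [ 0.4899 -0.0256  0.0166] yaw -2.16 tilt 0.11 F [ 4.7 -8.2  6.4] op 0.0196
```

View pics/w23b.png

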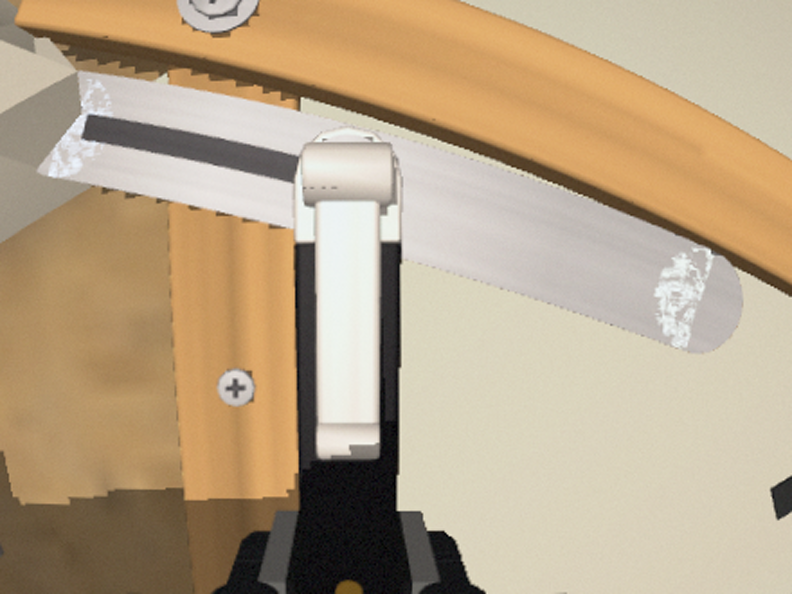

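Emit:
{"fn": "send_rows", "kwargs": {
  "plan": [
    {"dp": [0,-0.1,0],"turn": [0,0,0],"fingers": -1},
    {"dp": [0,-0.2,0],"turn": [0,0,0],"fingers": -1},
    {"dp": [0,-0.2,0],"turn": [0,0,0],"fingers": -1}
  ]
}}

```text
clock: 28.35
ee_pos: [0.49, -0.0241, 0.0166]
tcp_rot: [3.139, -0.06, 0.002]
ft_force: [5.6, -9.9, 5.9]
opening: 0.0196
```

Emit:
{"fn": "send_rows", "kwargs": {
  "plan": [
    {"dp": [0,-0.1,0],"turn": [0,0,0],"fingers": -1},
    {"dp": [0,-0.1,0],"turn": [0,0,0],"fingers": -1},
    {"dp": [0,-0.1,0],"turn": [0,0,0],"fingers": -1}
  ]
}}

```text
clock: 28.72
ee_pos: [0.49, -0.0231, 0.0166]
tcp_rot: [3.139, -0.06, 0.001]
ft_force: [5.6, -9.7, 6.2]
opening: 0.0194
```

Emit:
{"fn": "send_rows", "kwargs": {
  "plan": [
    {"dp": [0,-0.1,0],"turn": [0,0,0],"fingers": -1},
    {"dp": [0,-0.1,0],"turn": [0,0,0],"fingers": -1},
    {"dp": [0,-0.1,0],"turn": [0,0,0],"fingers": -1}
  ]
}}

```text
clock: 29.1
ee_pos: [0.4901, -0.0221, 0.0166]
tcp_rot: [3.139, -0.06, 0.002]
ft_force: [4.9, -9.2, 7.2]
opening: 0.0196
```

Run:
```python
from h import *
st(); snap('wrist','w24'); crop('w24','w24b',120,0,440,330,1.8)
```

```text
t29.10 tcp [ 0.4901 -0.0221  0.0166] yaw -2.18 tilt 0.13 F [ 4.9 -9.2  7.2] op 0.0196
```

View pics/w24b.png

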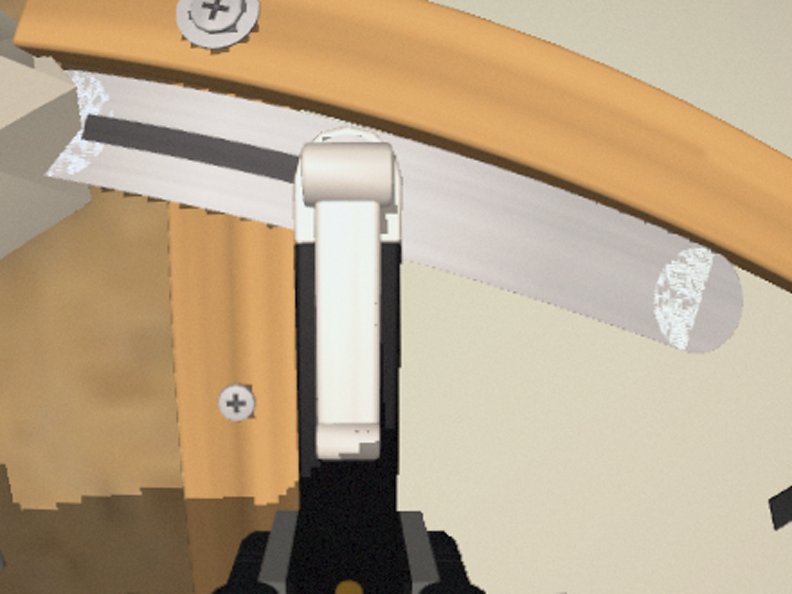

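Emit:
{"fn": "send_rows", "kwargs": {
  "plan": [
    {"dp": [0,-0.1,0],"turn": [0,0,0],"fingers": -1},
    {"dp": [0,-0.1,0],"turn": [0,0,0],"fingers": -1},
    {"dp": [0,-0.1,0],"turn": [0,0,0],"fingers": -1}
  ]
}}

```text
clock: 29.52
ee_pos: [0.4901, -0.0211, 0.0166]
tcp_rot: [3.139, -0.06, 0.002]
ft_force: [5.0, -9.9, 5.6]
opening: 0.0192
```

Emit:
{"fn": "send_rows", "kwargs": {
  "plan": [
    {"dp": [0,-0.1,0],"turn": [0,0,0],"fingers": -1},
    {"dp": [0,-0.1,0],"turn": [0,0,0],"fingers": -1},
    {"dp": [0,-0.1,0],"turn": [0,0,0],"fingers": -1}
  ]
}}

```text
clock: 29.9
ee_pos: [0.4901, -0.0203, 0.0166]
tcp_rot: [3.139, -0.06, 0.001]
ft_force: [6.1, -11.5, 6.5]
opening: 0.02
```

Emit:
{"fn": "send_rows", "kwargs": {
  "plan": [
    {"dp": [0,-0.1,0],"turn": [0,0,0],"fingers": -1},
    {"dp": [0,-0.1,0],"turn": [0,0,0],"fingers": -1},
    {"dp": [0,-0.1,0],"turn": [0,0,0],"fingers": -1}
  ]
}}

```text
clock: 30.28
ee_pos: [0.4901, -0.0199, 0.0166]
tcp_rot: [3.138, -0.061, 0.001]
ft_force: [6.5, -14.4, 5.2]
opening: 0.0197
```

Emit:
{"fn": "send_rows", "kwargs": {
  "plan": [
    {"dp": [0,-0.1,0],"turn": [0,0,0],"fingers": -1},
    {"dp": [0,-0.1,0],"turn": [0,0,0],"fingers": -1},
    {"dp": [0,-0.1,0],"turn": [0,0,0],"fingers": -1}
  ]
}}

```text
clock: 30.65
ee_pos: [0.4902, -0.0196, 0.0166]
tcp_rot: [3.137, -0.062, 0.001]
ft_force: [7.5, -17.5, 5.3]
opening: 0.0195
```

Run:
```python
from h import *
st(); snap('wrist','w25'); crop('w25','w25b',120,0,440,330,1.8)
```

```text
t30.65 tcp [ 0.4902 -0.0196  0.0166] yaw -2.27 tilt 0.24 F [  7.5 -17.5   5.3] op 0.0195
```

View pics/w25b.png

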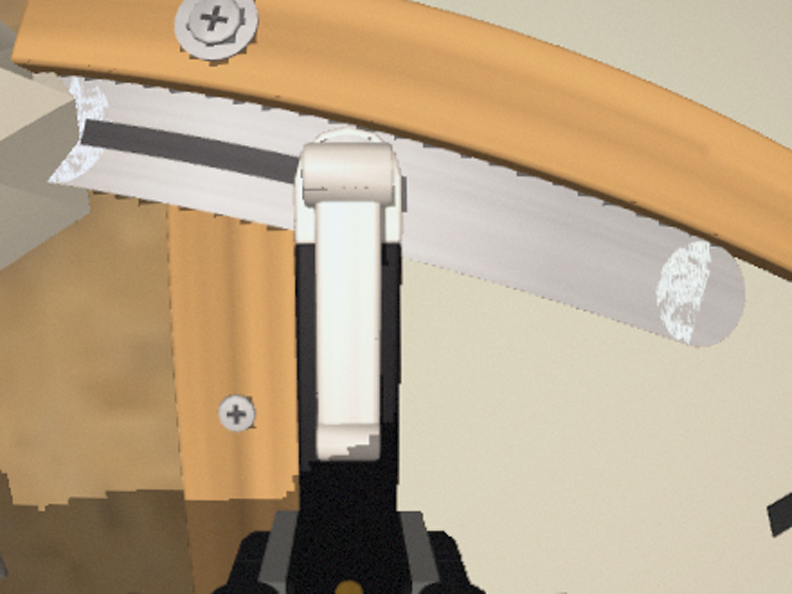

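Emit:
{"fn": "send_rows", "kwargs": {
  "plan": [
    {"dp": [0.05,0.15,0],"turn": [0,0,0],"fingers": -1},
    {"dp": [0.08,0.22,0],"turn": [0,0,0],"fingers": -1},
    {"dp": [0.08,0.22,0],"turn": [0,0,0],"fingers": -1}
  ]
}}

```text
clock: 31.08
ee_pos: [0.4903, -0.0197, 0.0166]
tcp_rot: [3.14, -0.059, -0.0]
ft_force: [0.5, -4.3, 9.3]
opening: 0.0196
```

Emit:
{"fn": "send_rows", "kwargs": {
  "plan": [
    {"dp": [0,0,0],"turn": [0,0,0],"fingers": -0.3},
    {"dp": [0,0,0],"turn": [0,0,0],"fingers": -0.3},
    {"dp": [0,0,0],"turn": [0,0,0],"fingers": -0.3}
  ]
}}

```text
clock: 31.45
ee_pos: [0.4903, -0.0186, 0.0162]
tcp_rot: [-3.141, 0.057, 0.001]
ft_force: [0.3, 0.4, 0.5]
opening: 0.0301
```

Emit:
{"fn": "send_rows", "kwargs": {
  "plan": [
    {"dp": [0,0,-3],"turn": [0,0,0],"fingers": -0.3},
    {"dp": [0,0,-7],"turn": [0,0,0],"fingers": -0.3},
    {"dp": [0,0,-11],"turn": [0,0,0],"fingers": -0.3},
    {"dp": [0,0,-15],"turn": [0,0,0],"fingers": -0.3},
    {"dp": [0,0,-15],"turn": [0,0,0],"fingers": -0.3}
  ]
}}

```text
clock: 32.08
ee_pos: [0.4912, -0.0189, 0.1685]
tcp_rot: [-3.141, 0.058, -0.006]
ft_force: [-0.3, 0.1, -1.0]
opening: 0.03
```

Run:
```python
from h import *
import pickle
st(); c=P('wrist'); snap('wrist','w26'); pickle.dump(c,open('w26.pkl','wb'))
crop('w26','w26b',180,20,320,240,2.5)
```

```text
t32.08 tcp [ 0.4912 -0.0189  0.1685] yaw -2.13 tilt 0.21 F [-0.3  0.1 -1. ] op 0.0300
```

View pics/w26b.png

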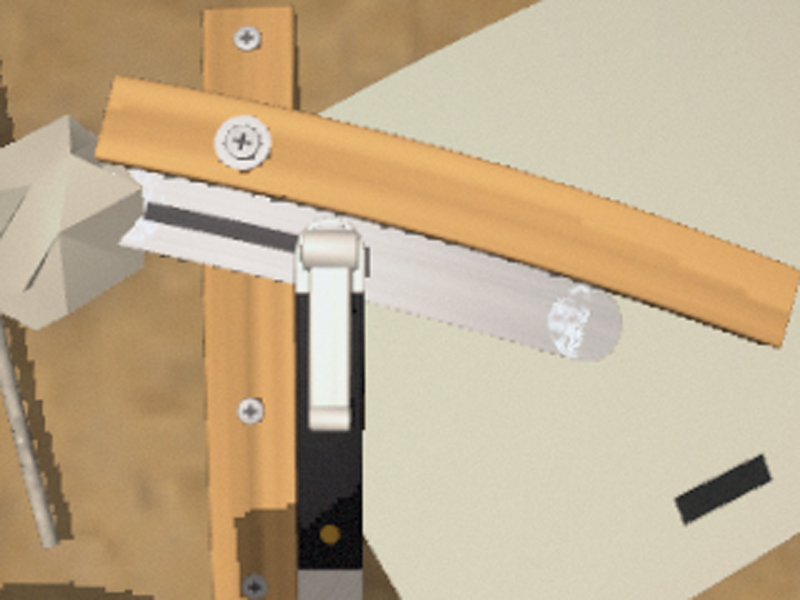

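Run:
```python
from h import *
import pickle
def az(a,b): e=b-a; return np.degrees(np.arctan2(e[1],e[0]))
def mk(w,ox,oy,f):
    c=pickle.load(open(w+'.pkl','rb')); return lambda x,y,z: at('wrist',ox+x/f,oy+y/f,z,c)
A=mk('w26',180,20,2.5)
print('new in',az(A(97,157,.026),A(780,347,.026)),'out',az(A(115,77,.026),A(800,268,.026)),np.linalg.norm(A(97,157,.026)-A(780,347,.026)))
print('rail R',az(A(295,8,.01),A(297,560,.01)),'screws',az(A(247,38,.011),A(254,587,.011)))
print('blade lower',az(A(122,245,.017),A(565,358,.017)),'slot',az(A(147,211,.017),A(294,241,.017)))
print('stock R',az(A(363,300,.028),A(364,590,.028)),'L',az(A(297,300,.028),A(297,590,.028)))
D=mk('w17',180,20,2.5)
print('done slot',az(D(122,185,.017),D(287,216,.017)),'blade lower',az(D(100,224,.017),D(590,348,.017)),'stock R',az(D(366,290,.028),D(367,590,.028)),'L',az(D(290,280,.028),D(294,580,.028)))
st(); go([(.50,.10,.34,0)])
```

```text
new in -16.408413031392598 out -15.991822412443936 0.22761992646951631
rail R -92.13438763433156 screws -91.9641602077427
blade lower -16.498536741309696 slot -15.34836149709759
stock R -91.56880884688562 L -92.59274071867341
done slot -14.94975706930486 blade lower -16.49981499219854 stock R -91.66480454197958 L -91.99151280552071
t32.12 tcp [ 0.4907 -0.019   0.167 ] yaw -2.12 tilt 0.09 F [-0.4 -0.2 -0.8] op 0.0298
dp [0.52, -11.92, -17.3] turn [-0.0, -0.1, -2.1]
```

Emit:
{"fn": "send_rows", "kwargs": {
  "plan": [
    {"dp": [0,0,-6],"turn": [0,0,0],"fingers": 0},
    {"dp": [0.2,-2,-12],"turn": [0,0,0],"fingers": 0},
    {"dp": [0.5,-7,-17],"turn": [0,0,-2],"fingers": 0},
    {"dp": [0.5,-12,-17],"turn": [0,0,-2],"fingers": 0},
    {"dp": [0.5,-12,-17],"turn": [0,0,-2],"fingers": 0}
  ]
}}

```text
clock: 32.75
ee_pos: [0.4994, 0.1048, 0.3358]
tcp_rot: [-3.14, -0.006, 0.001]
ft_force: [-0.9, -1.5, -0.8]
opening: 0.0432
```

Run:
```python
from h import *
import pickle
st(); c=P('wrist'); snap('wrist','w27'); pickle.dump(c,open('w27.pkl','wb'))
```

```text
t32.75 tcp [0.4994 0.1048 0.3358] yaw 0.21 tilt 0.09 F [-0.9 -1.5 -0.8] op 0.0432
```

View pics/w27.png

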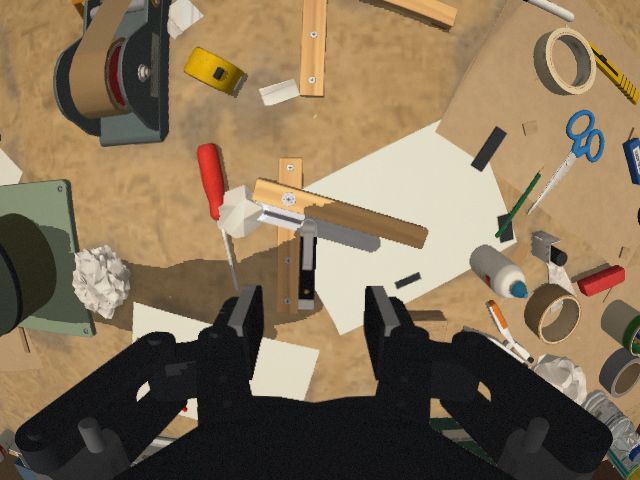

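Run:
```python
from h import *
import pickle
def mk(w,ox,oy,f):
    c=pickle.load(open(w+'.pkl','rb')); return lambda x,y,z: at('wrist',ox+x/f,oy+y/f,z,c)[:2]
A=mk('w26',180,20,2.5)
a,b=A(97,157,.026),A(780,347,.026); u=(b-a)/np.linalg.norm(b-a); m=np.array([u[1],-u[0]])
for p in((122,245),(250,275),(400,313),(480,335),(565,358)): print('blade lower edge from strut',((A(*p,.017)-a)@m).round(4))
a,b=A(295,8,.01),A(297,560,.01); u=(b-a)/np.linalg.norm(b-a); n=np.array([-u[1],u[0]])
for p in((363,300),(363,450),(364,590)): print('stock far side from rail',((A(*p,.028)-a)@n).round(4))
crop('w27','w27b',180,130,280,200,2.8)
```

```text
blade lower edge from strut 0.0255
blade lower edge from strut 0.026
blade lower edge from strut 0.0262
blade lower edge from strut 0.0263
blade lower edge from strut 0.0257
stock far side from rail 0.0212
stock far side from rail 0.0214
stock far side from rail 0.0221
```

View pics/w27b.png

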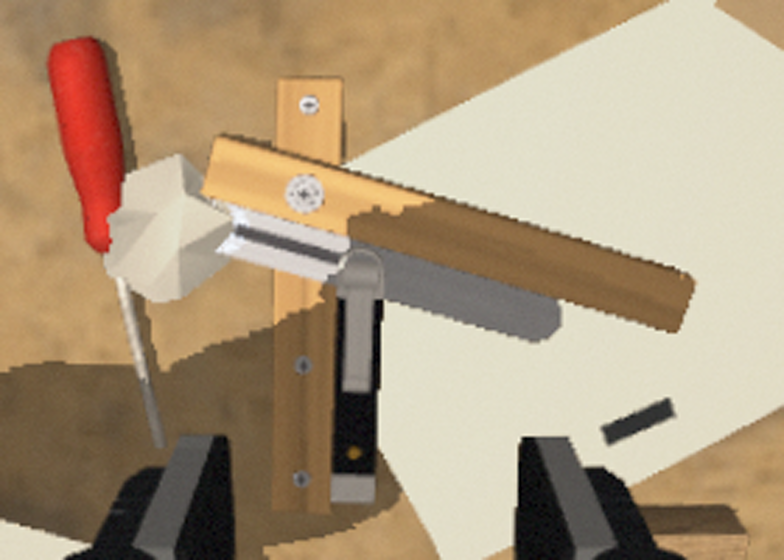

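Run:
```python
from h import *
st(); print(bot.finish_job())
```

```text
t32.80 tcp [0.4996 0.1023 0.3353] yaw 0.06 tilt 0.08 F [-0.5 -0.3 -1.1] op 0.0430
the job is handed in; nothing more can be done
None
```

The job is done and handed in at 32.8 s of the 69 s allowed, with the gripper clear of everything.

**What I did**
- I moved the offcut to open bench at about (0.645, −0.09), roughly 0.35 m from where it lay.
- I slid the bevel into the finished corner until stock and blade stopped firmly against rail and strut, at about 15 N. I then pressed the lever down to z = 37 mm, the shut height, with about 16 N.
- I carried the locked bevel to the unfinished brace and slid it along the rail, so it swung the loose strut until the force rose to about 17 N. Then I let go and backed away.

**Last checks**

| Check | Measured | Wanted |
|---|---|---|
| Direction of the new strut (average of both edges) | −16.2° | −16.05° (finished strut) |
| Blade's far edge from the new strut, along its length | 25.5–26.3 mm | 25 mm |
| Stock's far face from the new rail | 21.2–22.1 mm | 21 mm |

The blade and stock figures are flush to within about 1 mm, which is the limit of what I can measure. The largest reading, 22.1 mm, is at the butt. The lever still lies shut.

**Disagreements**
- A pale crumpled lump beside the new rail overlaps the place where the blade's back end must lie. The blade seemed to pass through it with no change in force, and in the pictures neither the lump nor the screwdriver moved.
- I saw no sign of the other bystanders or the red look-alike being touched, but I did not measure them individually at the end.

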